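# Top up the rotary tin magazine

## Task

Load every small tin on the worktop into the covered rotary magazine, one tin to a pocket, lying flat between its pins. Some pockets are already taken, which you cannot see: feel down through the sprung leaves of the loading port whether the pocket below is empty, and turn the knob click by click to bring the next pocket to the port. When all are in, leave the magazine clicked in its home position, with the knob's brass nose pointing at the port, the leaves shut and the other things on the bench where they were.

Things in the scene. Friction and masses are not known exactly. Their poses are not given: they have to be found in the camera images.
- magazine: rotary magazine: closed grey sheet-metal housing with an aluminium cover, 281 mm (x) by 276 mm (y), 68 mm high (carrying grips stand 13 mm out of its +y and -y sides), fixed to the worktop. Origin on the knob's axis at worktop level; the loading port lies on its -x side. Inside, a disc with six pockets turns with the knob; only the pocket at the port can be reached
- port (a point): centre of the loading port, level with the cover's top, 68 mm over the worktop, 95 mm from the knob's axis: an opening 60 mm along the magazine's x and 120 mm along its y, shut by two sprung leaves. The pocket at the port is right below this point: its floor is 44 mm below the cover's top, the top of a tin lying in it 31 mm below
- leaf_inner (a joint): opening of the leaf on the knob's side of the port (rad): 0 shut, grows as it is pushed down, at most 1.5. Two thin steel leaves, hinged along the port's long edges, meet on its middle line (along y) and hide what is below. A push of about 1 N opens them, they close by themselves; hanging open they reach 30 mm below the cover
- leaf_outer (a joint): opening of the other leaf, on the side away from the knob (rad): 0 shut, at most 1.5
- rotor (a joint): turn of the disc and knob (rad, counter-clockwise from above positive; 0 = home: the knob's brass nose points at the black mark and the port). Turns endlessly either way. A sprung roller in a six-lobed wheel clicks it to rest every 60 degrees (1.047 rad); let go within 20 degrees of a click it runs there by itself; turning takes up to about 0.2 N m
- knob (a point): middle of the black bar knob on the rotor's axis, 95 mm over the worktop. The bar is 64 mm long (its own x axis), 13 mm wide (y) and 22 mm high (this point is half-way up); the metal wheel just below it has its top 81 mm over the worktop and a radius of 43 mm. A small brass nose sticks out of the bar's -x end
- pocket_1 (a point): pocket 1 of the disc: where a tin's centre is when it lies there, 6.5 mm above the pocket floor; it turns with the disc. Six pockets stand 60 degrees apart on a 95 mm radius, numbered counter-clockwise from above; pocket 1 is at the port when the rotor is home. Two of them already hold a tin of the same kind, which is not listed
- pocket_2 (a point): pocket 2, as pocket 1. Each pocket is bounded by four pointed round pins 12.5 mm high and 5 mm thick, at 45 degrees to the port's sides when at the port, which leave a tin 3 mm of play all round
- pocket_3 (a point): pocket 3 of the disc, as pocket 1
- pocket_4 (a point): pocket 4 of the disc, as pocket 1
- pocket_5 (a point): pocket 5 of the disc, as pocket 1
- pocket_6 (a point): pocket 6 of the disc, as pocket 1
- tin_1_centre (a point): centre of a small round light-metal tin with a label on its lid, to be loaded, 38 mm across and 13 mm high, lying flat on the worktop at the start (this point is half-way up, 6.5 mm above its underside). Three or all four of them are there
- tin_2_centre (a point): centre of another such small tin
- tin_3_centre (a point): centre of another such small tin
- tin_4_centre (a point): centre of another such small tin
- tin_large: bystander: a larger round tin, 60 mm across, 20 mm high; origin under its centre
- brass_weight: bystander: a brass weight with a knob, 31 mm across, 51 mm high; origin under its centre
- eraser: bystander: an eraser in a sleeve, 22 x 52 x 12 mm, long along its y; origin under its centre
- tweezers: bystander: tweezers, 14 x 118 x 8 mm, long along its y; origin under its centre
- loupe: bystander: a black loupe, 40 mm across, 30 mm high; origin under its centre
Not all that is in view belongs to the job. Leave any purple look-alike of the part that bears tin_2_centre alone.

How it is judged:
By the outcome, as a careful person would: the job done as asked, in the order asked, and still so for the second after the job is handed in, with the robot touching nothing.
Of old_1, old_2, old_3, old_4, old_5, old_6 only 2 to 2 are there at a start; the rules pass over those that are not, and their reading is None.
Of tin_1, tin_2, tin_3, tin_4 only 3 to 4 are there at a start; the rules pass over those that are not, and their reading is None.
At some moment in a run one of tin_1, tin_2, tin_3, tin_4 may be knocked a few centimetres aside while the robot is not near it.
Once in a run the grip may slacken for a moment while it holds something.
It also fails if it takes over 210 s, if anything falls off the work surface, if the arm or the gripper's body presses on something with over 40 N, if the wrist force passes 120 N, or if a joint passes its speed limit or range.

## Robot

A 6-joint arm with a two-finger parallel gripper is mounted at the origin on a cart in front of the work surface, level with it; the furniture and walls round the work are solid. World frame = base frame: x ahead of the robot, y to its left, z up, the work surface at z = 0. Lengths are in m, angles in rad, forces in N, time in s.
With the tool pointing down it reaches from about 0.325 to 0.85 m from the base axis. Payload 4.4 kg.
Tool frame: the origin (TCP) lies on the centre line of the jaws, within the pads' length; the fingertips stand 11 mm ahead of it and the grasp point (between the pads) lies 8 mm behind it; z points along the fingers, y is the direction in which the jaws open and shut (so a half turn about z gives the same grasp; the last joint's range is limited). The gripper opens to 94 mm and grips with 3 to 60 N. Pads are 16 mm wide; open, the fingers measure 119 mm over their backs; the gripper's body (75 mm by 177 mm) begins 78 mm behind the grasp point.
Start: joints at [0.988, 0.207, 1.542, -0, 1.393, -0.15], TCP at [0.241, 0.522, 0.216] pointing down, gripper open.
Joint ranges: [-2.73, 2.73], [-0.86, 2.22], [0.23, 2.46], [-1.11, 4.25], [0.08, 2.63], [-2.82, 2.82]. Speed limits (rad/s): [2.79, 2.79, 3.14, 3.14, 3.14, 3.14].

## Interface

Orientations are given as a 3x3 rotation matrix whose columns are the frame's x, y, z axes.
In Python, from plant import * gives the robot as it stands. The module is installed in compiled form; this text tells all that it offers.
- The arm moves only by the tool play_rows, never from a script. Its argument "targets" is a list of rows, each a list of 5 numbers: the gripper command: -1 is fully open, 1 is shut, values between are in proportion, then the shift along the tool's x, y, z in mm, then the turn about the tool's z in degrees. In form: [[jaw, x, y, z, roll], ...]. A call has 1 to 20 rows; each row is the pose to reach, as a shift and turn from the pose commanded when the call began, along the tool's axes at that moment; what a row does not reach only later rows make up. A row lasts 1/12 s, in which the tool goes at most 41.7 mm and 7.16 degrees, less where a joint would pass 70% of its speed; a pose out of reach is approached as far as the arm can. A call with a gripper value outside its range is refused whole. The fingers move at their own pace and stop on an object; "force" is the grip in N (left out, the last holds). Time passes only in rows, so rows that repeat a pose let the fingers close. It gives the time, the measured TCP pose, the force and the opening at its end, in the units of the state.
- observe(): the state, without advancing time (a new reading comes with each control period).
- get_image(name): name is "scene" or "top" or "wrist"; returns a dict with "image" (480x640x3 uint8, blue, green, red), "vertical_fov" (degrees; the focal length in pixels is half the picture's height over the tangent of half this angle, whatever the lens; pixels are square), "cx", "cy" (the principal point, pixels), "pose" (4x4, takes a point from camera to world coordinates); the wrist camera has in their place "tool_from_camera" (4x4, takes a point from camera to tool coordinates, whose origin is the TCP and whose axes are the flange's). Camera axes: x right, y up, looking along -z (the intrinsics and any distortion apply to the point x, -y, -z); pixel columns grow to the right and rows downward; lengths in m; the calibration is good to about 2 mm. A picture is of the moment at which its call begins: read the wrist's pose just before it. There is no depth.
- job_done(): hands the job in, once; it reports no verdict.
The state is a dict: "t": time; "joints": joint angles; "qd": joint speeds; "effort": joint torques, N m; "ee_pos": TCP position; "tcp_rot": TCP orientation; "ft_force": force on the tool from outside, world axes, zero at the start; "torque": the same for the moment, N m; "finger_gap": finger opening in m.
Only numpy, scipy, OpenCV 4.12 (cv2) and the standard library are available. Lean on these libraries where they do the work, as an engineer would, in place of code of your own. Each camera call takes 0.05 s, during which the arm holds its last target. There are 200 camera calls.

## Working session

There is one attempt and no reset: what is moved stays moved. The work goes in short steps, Python scripts to look and compute and a tool call to move; the robot and the scene stay as the last step left them, time stands still between calls to the robot, and variables do not carry over. Pictures are saved under pics/ and viewed, about 12 in all and at most 16, crops included, and the job is handed in when it is done.

Besides the shell and the picture viewer there is one more tool, called after "Call:" in YAML: its name, and indented under it one key for each argument. play_rows: Moves the arm, as the interface text tells. Its arguments: {"type":"object","properties":{"targets":{"type":"array"},"force":{"type":"number"}},"required":["targets"]}

```bash
mkdir -p pics
cat > h.py <<'E'
from plant import *
import numpy as np, cv2
def cam(n):
    o=observe(); g=get_image(n)
    if 'pose' in g: P=np.array(g['pose'])
    else:
        T=np.eye(4);T[:3,:3]=o['tcp_rot'];T[:3,3]=o['ee_pos'];P=T@np.array(g['tool_from_camera'])
    g['P']=P;g['f']=240/np.tan(np.radians(g['vertical_fov'])/2);return g
def ray(g,u,v,z):
    d=g['P'][:3,:3]@np.array([(u-g['cx'])/g['f'],-(v-g['cy'])/g['f'],-1]);c=g['P'][:3,3]
    return c+d*(z-c[2])/d[2]
def pix(g,p):
    q=np.linalg.inv(g['P'])@np.append(p,1);return g['cx']-g['f']*q[0]/q[2],g['cy']+g['f']*q[1]/q[2]
E
python3 - <<'E'
from h import *
o=observe();print({k:np.round(v,3).tolist() for k,v in o.items()})
for n in('top','scene','wrist'):
    g=cam(n);cv2.imwrite(f'pics/{n}0.png',g['image']);print(n,[k for k in g],g['f'],g['cx'],g['cy'],np.round(g['P'],3).tolist())
E
```

```text
{'t': 0.0, 'joints': [0.987, 0.207, 1.543, -0.0, 1.393, -0.15], 'qd': [0.001, -0.002, 0.0, -0.0, 0.001, 0.002], 'effort': [0.0, -37.088, -28.142, 0.07, 0.036, -0.0], 'ee_pos': [0.241, 0.521, 0.215], 'tcp_rot': [[-0.908, 0.419, -0.001], [0.419, 0.908, -0.002], [0.0, -0.002, -1.0]], 'ft_force': [-0.375, 0.215, -0.369], 'torque': [-0.065, 0.021, -0.022], 'finger_gap': 0.094}
top ['image', 'vertical_fov', 'cx', 'cy', 'pose', 'P', 'f'] 457.84572168340094 319.0165928982298 236.71089555101025 [[-0.014, 0.995, -0.099, 0.431], [-1.0, -0.014, 0.005, 0.036], [0.004, 0.099, 0.995, 1.171], [0.0, 0.0, 0.0, 1.0]]
scene ['image', 'vertical_fov', 'cx', 'cy', 'pose', 'P', 'f'] 513.3237171673737 327.48974469356534 233.99450354134225 [[0.912, 0.236, -0.336, 0.172], [-0.41, 0.568, -0.713, -0.829], [0.022, 0.788, 0.615, 0.806], [0.0, 0.0, 0.0, 1.0]]
wrist ['image', 'vertical_fov', 'cx', 'cy', 'tool_from_camera', 'P', 'f'] 337.4224727983151 316.1645444818203 242.94334421497896 [[0.42, -0.875, -0.24, 0.171], [0.908, 0.404, 0.113, 0.554], [-0.002, -0.265, 0.964, 0.384], [0.0, 0.0, 0.0, 1.0]]
```

View pics/top0.png

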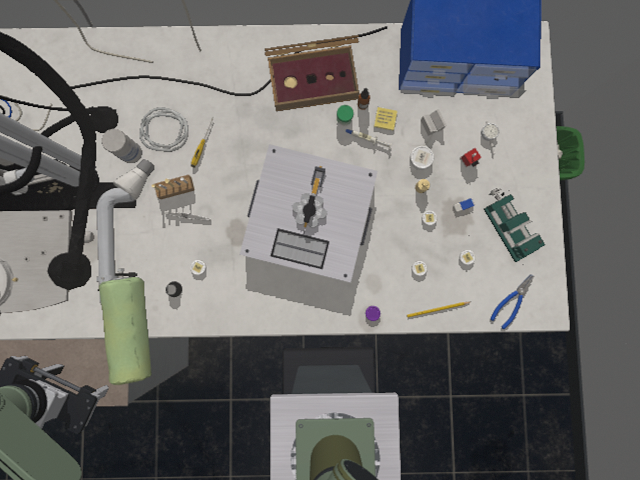

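View pics/scene0.png

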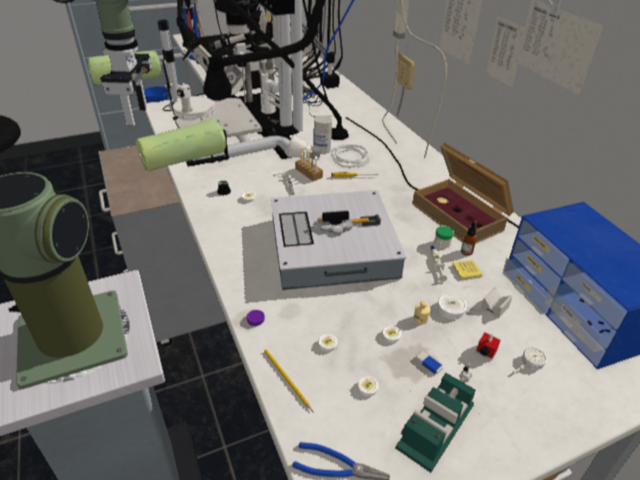

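Run:
```python
from h import *
import pickle
t=cam('top');s=cam('scene');pickle.dump((t,s),open('c.pkl','wb'))
a=cv2.resize(t['image'][140:320,240:390],None,fx=3,fy=3,interpolation=2)
b=cv2.resize(s['image'][180:290,260:410],None,fx=3,fy=3,interpolation=2)
c=np.zeros((540,450+340,3),np.uint8);c[:,:450]=a;c[:330,450:790]=b[:, :340]
tins=[(198,267),(430,217),(420,268),(467,257)]
for i,(u,v) in enumerate(tins):
    k=cv2.resize(t['image'][v-14:v+14,u-14:u+14],(84,84),interpolation=2);c[340:424,455+84*i:455+84*i+84]=k
    print(ray(t,u,v,.013))
cv2.imwrite('pics/crop1.png',c)
for n,(u,v) in dict(TL=(274,149),TR=(376,170),BR=(346,275),BL=(246,260),knob=(309,210)).items(): print(n,ray(t,u,v,.068 if n!='knob' else .106))
for n,(u,v) in dict(big=(422,158),purple=(373,313)).items(): print(n,ray(t,u,v,.013))
```

```text
[0.47333178 0.33644966 0.013     ]
[ 0.59265645 -0.25403884  0.013     ]
[ 0.46302623 -0.22381893  0.013     ]Traceback (most recent call last):
  File "<stdin>", line 9, in <module>
ValueError: could not broadcast input array from shape (84,84,3) into shape (84,83,3)
```

Run:
```python
from h import *
import pickle
t,s=pickle.load(open('c.pkl','rb'))
a=cv2.resize(t['image'][140:320,240:390],None,fx=3,fy=3,interpolation=2)
b=cv2.resize(s['image'][180:290,260:410],None,fx=3,fy=3,interpolation=2)
c=np.zeros((540,800,3),np.uint8);c[:,:450]=a;c[:330,450:800]=b[:, :350]
tins=[(198,267),(430,217),(420,268),(467,257)]
for i,(u,v) in enumerate(tins):
    k=cv2.resize(t['image'][v-14:v+14,u-14:u+14],(84,84),interpolation=2);c[340:424,455+84*i:455+84*i+84]=k
    print(ray(t,u,v,.013))
cv2.imwrite('pics/crop1.png',c)
for n,(u,v) in dict(TL=(274,149),TR=(376,170),BR=(346,275),BL=(246,260),knob=(309,210)).items(): print(n,ray(t,u,v,.068 if n!='knob' else .106))
for n,(u,v) in dict(big=(422,158),purple=(373,313)).items(): print(n,ray(t,u,v,.013))
```

```text
[0.47333178 0.33644966 0.013     ]
[ 0.59265645 -0.25403884  0.013     ]
[ 0.46302623 -0.22381893  0.013     ]
[ 0.48917208 -0.34395744  0.013     ]
TL [0.7593866  0.13841225 0.068     ]
TR [ 0.70328113 -0.11189204  0.068     ]
BR [ 0.4472091  -0.03306532  0.068     ]
BL [0.48654695 0.20695801 0.068     ]
knob [0.60011805 0.05327657 0.106     ]
big [ 0.74694886 -0.23917232  0.013     ]
purple [ 0.35236843 -0.10216421  0.013     ]
```

View pics/crop1.png

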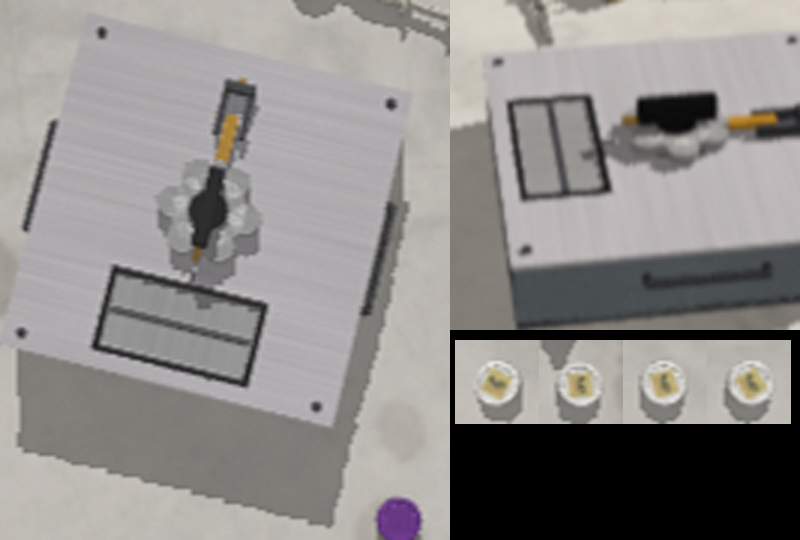

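```bash
cat >> h.py <<'E'
import pickle,sys
def tri(t,a,s,b):
    A=[];B=[]
    for g,(u,v) in((t,a),(s,b)):
        c=g['P'][:3,3];d=ray(g,u,v,0)-c;d/=np.linalg.norm(d);M=np.eye(3)-np.outer(d,d);A.append(M);B.append(M@c)
    return np.linalg.solve(sum(A),sum(B)),
def pose():
    o=observe();R=np.array(o['tcp_rot']);return np.array(o['ee_pos']),R
def yawy(R): return np.degrees(np.arctan2(R[1,1],R[0,1]))
def plan(*wps):
    "world x,y,z,yaw of jaw axis -> shift mm in tool axes now, roll deg, rows needed"
    p,R=pose();y0=yawy(R);pp=p;pr=0
    for w in wps:
        d=R.T@(np.array(w[:3])-p)*1000;r=-((w[3]-y0+180)%360-180)
        n=max(np.linalg.norm(np.array(w[:3])-pp)*1000/41.7,abs(r-pr)/7.16)
        print(np.round(d,1).tolist(),'roll',round(r,1),'rows',round(n,1));pp=np.array(w[:3]);pr=r
def st():
    o=observe();print('t',round(o['t'],2),np.round(o['ee_pos'],4).tolist(),'yaw',round(yawy(np.array(o['tcp_rot'])),2),'F',np.round(o['ft_force'],1).tolist(),'gap',round(o['finger_gap'],4),'j',np.round(o['joints'],2).tolist())
E
python3 - <<'E'
from h import *
t,s=pickle.load(open('c.pkl','rb'))
for a,b in [((123,280),(222,135)),((128,380),(145,150)),((150,168),(303,147)),((300,248.7),(291,228.5)),((309.3,210.7),(336,215))]: print(tri(t,a,s,b))
plan((.54,.07,.25,75),(.53,.07,.25,75))
E
```

```text
(array([0.44593444, 0.47106344, 0.13653841]),)
(array([0.23229901, 0.44930298, 0.14529246]),)
(array([0.70160681, 0.4493766 , 0.06110621]),)
(array([0.50795089, 0.07799958, 0.06810591]),)
(array([0.60323327, 0.0514558 , 0.09777197]),)
[-460.9, -284.6, -33.9] roll -9.8 rows 13.0
[-451.8, -288.8, -33.9] roll -9.8 rows 0.2
```

Call:
play_rows:
  targets:
    - [-1, 0, 0, -100, 0]
    - [-1, 0, 0, -100, 0]
    - [-1, 0, 0, -100, 0]
    - [-1, -450, -285, -100, -10]
    - [-1, -450, -285, -100, -10]
    - [-1, -450, -285, -100, -10]
    - [-1, -450, -285, -100, -10]
    - [-1, -450, -285, -100, -10]
    - [-1, -450, -285, -100, -10]
    - [-1, -450, -285, -100, -10]
    - [-1, -450, -285, -100, -10]
    - [-1, -450, -285, -100, -10]
    - [-1, -450, -285, -100, -10]
    - [-1, -450, -285, -100, -10]
    - [-1, -450, -285, -34, -10]
    - [1, -450, -285, -34, -10]
    - [1, -450, -285, -34, -10]
    - [1, -450, -285, -34, -10]
    - [1, -450, -285, -34, -10]
  force: 15

```text
t: 1.83
ee_pos: [0.5295, 0.0748, 0.2499]
tcp_rot: [[-0.967, 0.257, -0.003], [0.257, 0.967, 0.001], [0.003, 0.0, -1.0]]
ft_force: [0.6, 0.1, 0.5]
finger_gap: 0.0709
```

Run:
```python
from h import *
st();g=cam('wrist');pickle.dump(g,open('w.pkl','wb'));cv2.imwrite('pics/w1.png',g['image'])
yaw=np.radians(-15.5);
for p in ((.508,.078,.068),(.602,.052,.106)): print(pix(g,p))
```

```text
t 1.83 [0.5295, 0.0748, 0.2499] yaw 75.14 F [0.6, 0.1, 0.5] gap 0.0709 j [-0.02, 0.1, 1.6, 0.0, 1.45, -1.33]
(np.float64(314.2128663157656), np.float64(205.93351834250785))
(np.float64(313.20846160974645), np.float64(307.4566779199247))
```

View pics/w1.png

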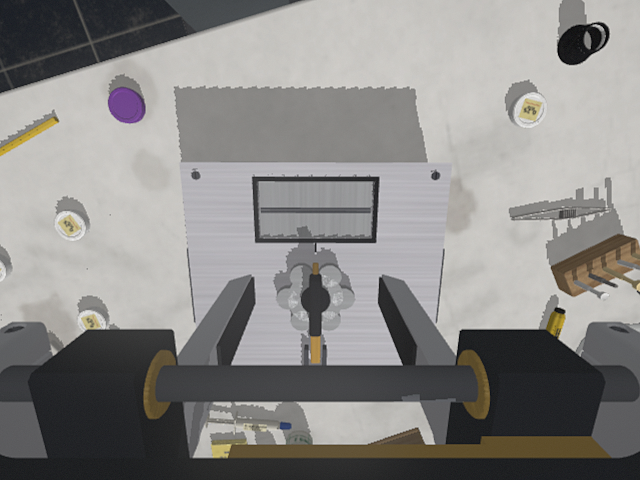

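Run:
```python
from h import *
g=pickle.load(open('w.pkl','rb'))
im=g['image']
for n,(u,v),z in [('port mid',(316,210),.068),('midL',(260,210),.068),('midR',(372,210),.068),('knob',(316,299),.106),('scrL',(196,175),.068),('scrR',(435,175),.068),('nose',(316,267),.095)]: print(n,ray(g,u,v,z))
cv2.imwrite('pics/wc1.png',cv2.resize(im[165:345,230:405],None,fx=3.3,fy=3.3,interpolation=2))
```

```text
port mid [0.51263042 0.07870208 0.068     ]
midL [0.49752279 0.02191588 0.068     ]
midR [0.52773915 0.13549241 0.068     ]
knob [0.59373864 0.05712575 0.106     ]
scrL [ 0.44625562 -0.03043963  0.068     ]
scrR [0.50900341 0.20543649 0.068     ]
nose [0.56458135 0.06488284 0.095     ]
```

View pics/wc1.png

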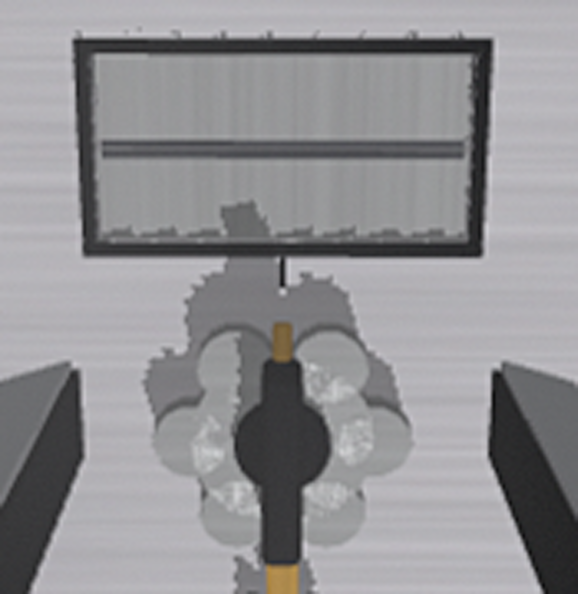

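Run:
```python
from h import *
plan((.51,.078,.10,75.1),(.51,.078,.0455,75.1))
```

```text
[20.0, -2.8, 151.2] roll 0.1 rows 3.7
[20.0, -2.9, 205.7] roll 0.1 rows 1.3
```

Call:
play_rows:
  targets:
    - [1, 20, -3, 40, 0]
    - [1, 20, -3, 80, 0]
    - [1, 20, -3, 120, 0]
    - [1, 20, -3, 150, 0]
    - [1, 20, -3, 150, 0]
    - [1, 20, -3, 165, 0]
    - [1, 20, -3, 180, 0]
    - [1, 20, -3, 190, 0]
    - [1, 20, -3, 197, 0]
    - [1, 20, -3, 199, 0]
    - [1, 20, -3, 201, 0]
    - [1, 20, -3, 203, 0]
    - [1, 20, -3, 204.4, 0]
    - [1, 20, -3, 204.4, 0]
    - [1, 20, -3, 204.4, 0]

```text
t: 3.13
ee_pos: [0.5103, 0.0767, 0.0463]
tcp_rot: [[-0.967, 0.256, 0.001], [0.256, 0.967, 0.0], [-0.0, 0.0, -1.0]]
ft_force: [-0.4, 0.4, -0.4]
finger_gap: 0.0002
```

Call:
play_rows:
  targets:
    - [1, 0, 0, 2, 0]
    - [1, 0, 0, 4, 0]
    - [1, 0, 0, 6, 0]
    - [1, 0, 0, 6, 0]

```text
t: 3.47
ee_pos: [0.5096, 0.0767, 0.0395]
tcp_rot: [[-0.967, 0.255, -0.001], [0.255, 0.967, 0.0], [0.001, -0.0, -1.0]]
ft_force: [-0.1, -0.7, 0.2]
finger_gap: 0.0009
```

Run:
```python
from h import *
st();cur=cam('top')
t,s=pickle.load(open('c.pkl','rb'))
def tins(g):
    im=g['image'];hsv=cv2.cvtColor(im,cv2.COLOR_BGR2HSV)
    m=cv2.inRange(hsv,(18,50,120),(32,255,255))
    n,l,st_,c=cv2.connectedComponentsWithStats(m)
    return [(tuple(np.round(c[i],1)),int(st_[i,4]),np.round(ray(g,*c[i],.013),3).tolist()) for i in range(1,n) if 15<st_[i,4]<150 and 60<c[i][1]<330]
for x in tins(cur): print(x)
# refine: white disc
plan((.51,.078,.14,75.1),(.463,-.224,.20,75.1),(.463,-.224,.10,75.1))
```

```text
t 3.47 [0.5096, 0.0767, 0.0395] yaw 75.2 F [-0.1, -0.7, 0.2] gap 0.0009 j [-0.02, 0.3, 1.83, -0.0, 1.01, -1.33]
((np.float64(290.0), np.float64(81.8)), 107, [0.956, 0.101, 0.013])
((np.float64(197.5), np.float64(151.9)), 128, [0.771, 0.341, 0.013])
((np.float64(166.8), np.float64(180.8)), 22, [0.696, 0.419, 0.013])
((np.float64(315.2), np.float64(185.3)), 67, [0.679, 0.038, 0.013])
((np.float64(423.2), np.float64(184.2)), 116, [0.678, -0.24, 0.013])
((np.float64(429.4), np.float64(217.5)), 61, [0.591, -0.253, 0.013])
((np.float64(467.3), np.float64(257.0)), 62, [0.489, -0.345, 0.013])
((np.float64(197.4), np.float64(267.0)), 61, [0.473, 0.338, 0.013])
((np.float64(419.2), np.float64(268.0)), 61, [0.463, -0.222, 0.013])
[0.1, 1.3, -100.4] roll 0.1 rows 2.4
[-31.6, -302.7, -160.3] roll 0.1 rows 7.5
[-31.7, -302.6, -60.3] roll 0.1 rows 2.4
```

Call:
play_rows:
  targets:
    - [1, 0, 1, -40, 0]
    - [1, 0, 1, -80, 0]
    - [1, 0, 1, -100, 0]
    - [1, -32, -300, -100, 90]
    - [1, -32, -300, -100, 90]
    - [-0.2, -32, -300, -100, 90]
    - [-0.2, -32, -300, -100, 90]
    - [-0.2, -32, -300, -100, 90]
    - [-0.2, -32, -300, -100, 90]
    - [-0.2, -32, -300, -100, 90]
    - [-0.2, -32, -300, -100, 90]
    - [-0.2, -32, -300, -60, 90]
    - [-0.2, -32, -300, -30, 90]
    - [-0.2, -32, -300, -20, 90]
    - [-0.2, -32, -300, -15, 90]
    - [-0.2, -32, -300, -15, 90]
    - [-0.2, -32, -300, -15, 90]
    - [-0.2, -32, -300, -15, 90]

```text
t: 5.02
ee_pos: [0.4644, -0.2216, 0.055]
tcp_rot: [[0.254, 0.967, -0.0], [0.967, -0.254, 0.0], [0.0, -0.0, -1.0]]
ft_force: [0.5, -0.4, -0.2]
finger_gap: 0.0563
```

Run:
```python
from h import *
st();g=cam('wrist');cv2.imwrite('pics/w2.png',g['image']);print(pix(g,(.463,-.222,.013)))
hsv=cv2.cvtColor(g['image'],cv2.COLOR_BGR2HSV)
n,l,s_,c=cv2.connectedComponentsWithStats(cv2.inRange(hsv,(18,50,120),(32,255,255)))
for i in range(1,n):
    if s_[i,4]>100: print(c[i],s_[i,4],ray(g,*c[i],.013))
plan((.463,-.222,.0135,-14.8),(.463,-.222,.0135,75.2))
```

```text
t 5.02 [0.4644, -0.2216, 0.055] yaw -14.69 F [0.5, -0.4, -0.2] gap 0.0563 j [-0.61, 0.28, 1.83, -0.0, 1.04, -0.36]
(np.float64(314.8728052849576), np.float64(271.474024167492))
[512.84154461 267.61651132] 751 [ 0.59019894 -0.25261647  0.013     ]
[313.78034682 271.48121387] 692 [ 0.46229831 -0.2218209   0.013     ]
[140.71472393 274.83742331] 326 [ 0.35041931 -0.19488022  0.013     ]
[186.70245796 386.44890039] 773 [ 0.34926108 -0.284686    0.013     ]
[387.69710468 412.8908686 ] 449 [ 0.4871486  -0.34504106  0.013     ]
[235.84293194 416.37172775] 191 [ 0.37575922 -0.31905188  0.013     ]
[-0.8, -1.4, 41.8] roll 0.1 rows 1.0
[-0.8, -1.4, 41.8] roll -89.9 rows 12.6
```

View pics/w2.png

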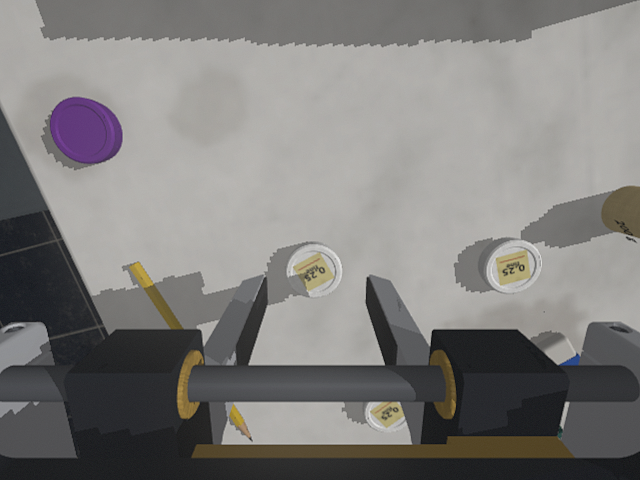

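Call:
play_rows:
  targets:
    - [-0.2, -1, -1.5, 25, 0]
    - [-0.2, -1, -1.5, 41.5, 0]
    - [-0.2, -1, -1.5, 41.5, 0]
    - [1, -1, -1.5, 41.5, 0]
    - [1, -1, -1.5, 41.5, 0]
    - [1, -1, -1.5, 41.5, 0]
    - [1, -1, -1.5, 41.5, 0]
    - [-0.1, -1, -1.5, 41.5, 0]
    - [-0.1, -1, -1.5, 41.5, 0]
    - [-0.1, -1, -1.5, 41.5, -13]
    - [-0.1, -1, -1.5, 41.5, -26]
    - [-0.1, -1, -1.5, 41.5, -39]
    - [-0.1, -1, -1.5, 41.5, -52]
    - [-0.1, -1, -1.5, 41.5, -65]
    - [-0.1, -1, -1.5, 41.5, -78]
    - [-0.1, -1, -1.5, 41.5, -90]
    - [-0.1, -1, -1.5, 41.5, -90]
    - [-0.1, -1, -1.5, 41.5, -90]
    - [-0.1, -1, -1.5, 41.5, -90]
    - [-0.1, -1, -1.5, 41.5, -90]
  force: 15

```text
t: 6.73
ee_pos: [0.4627, -0.222, 0.0136]
tcp_rot: [[-0.901, 0.433, 0.0], [0.433, 0.901, -0.0], [-0.0, 0.0, -1.0]]
ft_force: [-0.4, 0.1, -0.9]
finger_gap: 0.0512
```

Call:
play_rows:
  targets:
    - [-0.1, 0, 0, 0, 0]
    - [-0.1, 0, 0, 0, 0]
    - [1, 0, 0, 0, 0]
    - [1, 0, 0, 0, 0]
    - [1, 0, 0, 0, 0]
    - [1, 0, 0, 0, 0]
    - [1, 0, 0, 0, 0]
    - [1, 0, 0, 0, 0]
    - [1, 0, 0, -20, 0]
    - [1, 0, 0, -60, 0]
    - [1, 0, 0, -100, 0]
    - [1, 0, 0, -126, 0]
    - [1, 0, 0, -126, 0]
  force: 20

```text
t: 7.82
ee_pos: [0.4669, -0.225, 0.1464]
tcp_rot: [[-0.899, 0.439, 0.011], [0.439, 0.899, -0.008], [-0.013, -0.002, -1.0]]
ft_force: [1.2, -0.4, -0.9]
finger_gap: 0.0355
```

Run:
```python
from h import *
st()
plan((.51,.078,.14,75.1),(.51,.078,.0385,75.1))
```

```text
t 7.82 [0.4669, -0.225, 0.1464] yaw 63.98 F [1.2, -0.4, -0.9] gap 0.0355 j [-0.62, 0.15, 1.76, -0.0, 1.22, -1.73]
[94.2, 291.2, 4.6] roll -11.1 rows 7.3
[95.6, 291.4, 106.1] roll -11.1 rows 2.4
```

Run:
```python
from h import *
st();g=cam('wrist');st();cv2.imwrite('pics/w3.png',g['image'][150:480,130:510])
```

```text
t 7.82 [0.4669, -0.225, 0.1464] yaw 63.98 F [1.2, -0.4, -0.9] gap 0.0355 j [-0.62, 0.15, 1.76, -0.0, 1.22, -1.73]
t 7.87 [0.4651, -0.2238, 0.1433] yaw 63.98 F [0.1, 0.8, -1.1] gap 0.0359 j [-0.62, 0.15, 1.77, -0.0, 1.22, -1.73]
```

View pics/w3.png

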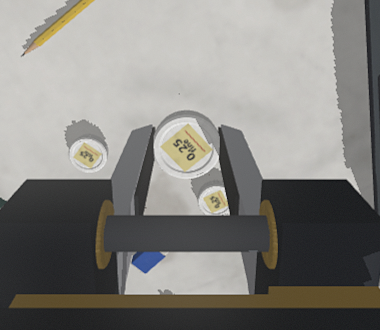

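Call:
play_rows:
  targets:
    - [1, 94, 291, 3, -11]
    - [1, 94, 291, 3, -11]
    - [1, 94, 291, 3, -11]
    - [1, 94, 291, 3, -11]
    - [1, 94, 291, 3, -11]
    - [1, 94, 291, 3, -11]
    - [1, 94, 291, 3, -11]
    - [1, 94, 291, 3, -11]
    - [1, 94, 291, 3, -11]
    - [1, 94, 291, 3, -11]
    - [1, 94, 291, 3, -11]
    - [1, 94, 291, 3, -11]

```text
t: 8.87
ee_pos: [0.5052, 0.0794, 0.1357]
tcp_rot: [[-0.965, 0.261, -0.002], [0.261, 0.965, -0.0], [0.001, -0.001, -1.0]]
ft_force: [1.6, 0.2, -0.3]
finger_gap: 0.0356
```

```bash
cat >> h.py <<'E'
def label(g,near,z,r=60):
    hsv=cv2.cvtColor(g['image'],cv2.COLOR_BGR2HSV);k=np.zeros(hsv.shape[:2],np.uint8)
    cv2.circle(k,(int(near[0]),int(near[1])),r,255,-1)
    n,l,s_,c=cv2.connectedComponentsWithStats(cv2.inRange(hsv,(18,50,120),(32,255,255))&k)
    i=1+np.argmax(s_[1:,4]);return c[i],int(s_[i,4]),ray(g,*c[i],z)
def held():
    p,R=pose();g=cam('wrist');c,a,w=label(g,(316,297),p[2]-.0005)
    print('held',np.round(c,1),a,'tool-offset mm',np.round(R.T@(w-p)*1000,1),'world',np.round(w,4))
    return w
E
python3 - <<'E'
from h import *
st();w=held();st()
plan((.51,.078,.14,75.1),(.51,.078,.0385,75.1))
E
```

```text
t 8.87 [0.5052, 0.0794, 0.1357] yaw 74.88 F [1.6, 0.2, -0.3] gap 0.0356 j [-0.01, 0.16, 1.78, -0.0, 1.21, -1.32]
held [315.7 297.4] 1120 tool-offset mm [ 0.2 -0.6  0.5] world [0.5049 0.0788 0.1352]
t 8.92 [0.5054, 0.0793, 0.136] yaw 74.86 F [0.5, 0.4, -0.5] gap 0.0352 j [-0.01, 0.16, 1.78, -0.0, 1.21, -1.32]
[-4.7, -0.1, -4.0] roll -0.2 rows 0.1
[-4.8, -0.0, 97.5] roll -0.2 rows 2.4
```

Run:
```python
from h import *
g=cam('wrist');pickle.dump(g,open('w.pkl','wb'));cv2.imwrite('pics/w4.png',cv2.resize(g['image'][180:400,180:450],None,fx=2.7,fy=2.7,interpolation=2))
for p in ((.51,.078,.068),(.5126,.0787,.068),(.508,.078,.068)): print(pix(g,p))
```

```text
(np.float64(316.6578815785213), np.float64(265.2606201538441))
(np.float64(318.4825154338806), np.float64(268.2270412957393))
(np.float64(315.95099652346147), np.float64(262.7881410236612))
```

View pics/w4.png

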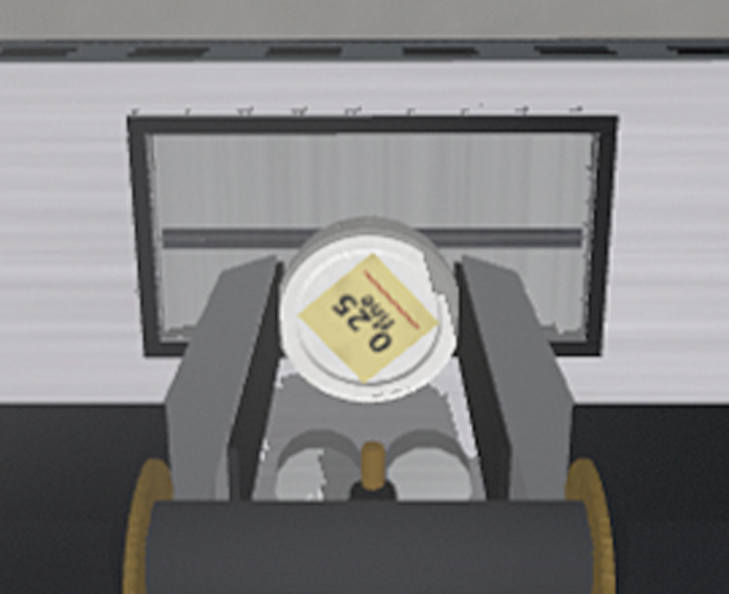

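Call:
play_rows:
  targets:
    - [1, -6.5, 1, 15, 0]
    - [1, -6.5, 1, 35, 0]
    - [1, -6.5, 1, 50, 0]
    - [1, -6.5, 1, 58, 0]
    - [1, -6.5, 1, 66, 0]
    - [1, -6.5, 1, 74, 0]
    - [1, -6.5, 1, 80, 0]
    - [1, -6.5, 1, 85, 0]
    - [1, -6.5, 1, 88, 0]
    - [1, -6.5, 1, 91, 0]
    - [1, -6.5, 1, 94, 0]
    - [1, -6.5, 1, 97, 0]
    - [1, -6.5, 1, 97, 0]
    - [1, -6.5, 1, 97, 0]

```text
t: 10.13
ee_pos: [0.512, 0.08, 0.0393]
tcp_rot: [[-0.966, 0.259, -0.001], [0.259, 0.966, 0.0], [0.001, -0.0, -1.0]]
ft_force: [0.2, -0.2, -0.6]
finger_gap: 0.0355
```

Run:
```python
from h import *
st();w=held()
plan((.512,.0785,.0375,75.1),(.6035,.054,.14,75.1),(.6035,.054,.098,75.1))
```

```text
t 10.13 [0.512, 0.08, 0.0393] yaw 74.99 F [0.2, -0.2, -0.6] gap 0.0355 j [-0.01, 0.31, 1.82, -0.0, 1.01, -1.32]
held [315.6 299.7] 921 tool-offset mm [-1.2 -0.7  0.5] world [0.513  0.079  0.0388]
[-0.3, -1.5, 1.9] roll -0.1 rows 0.1
[-94.9, -1.5, -100.6] roll -0.1 rows 3.3
[-94.9, -1.5, -58.6] roll -0.1 rows 1.0
```

Call:
play_rows:
  targets:
    - [1, 0, -1, 1.5, 0]
    - [1, 0, -1, 1.5, 0]
    - [-0.15, 0, -1, 1.5, 0]
    - [-0.15, 0, -1, 1.5, 0]
    - [-0.15, 0, -1, 1.5, 0]
    - [-0.15, 0, -1, 1.5, 0]
    - [-0.15, 0, -1, -10, 0]
    - [-0.15, 0, -1, -25, 0]
    - [-0.15, 0, -1, -50, 0]
    - [-0.15, 0, -1, -100, 0]
    - [-0.15, 0, -1, -100, 0]
    - [-0.15, -95, -1, -100, 0]
    - [-0.15, -95, -1, -100, 0]
    - [-0.15, -95, -1, -100, 0]
    - [-0.15, -95, -1, -100, 0]
    - [-0.15, -95, -1, -100, 0]
    - [-0.15, -95, -1, -100, 0]

```text
t: 11.6
ee_pos: [0.6026, 0.0547, 0.1393]
tcp_rot: [[-0.966, 0.259, -0.002], [0.259, 0.966, 0.0], [0.002, -0.0, -1.0]]
ft_force: [0.5, 0.0, -0.5]
finger_gap: 0.0542
```

Run:
```python
from h import *
st();g=cam('wrist');cv2.imwrite('pics/w5.png',g['image'])
plan((.6035,.054,.098,75.1),)
```

```text
t 11.6 [0.6026, 0.0547, 0.1393] yaw 75.0 F [0.5, 0.0, -0.5] gap 0.0542 j [-0.05, 0.34, 1.54, 0.0, 1.26, -1.36]
[-1.3, -0.5, 41.4] roll -0.1 rows 1.0
```

View pics/w5.png

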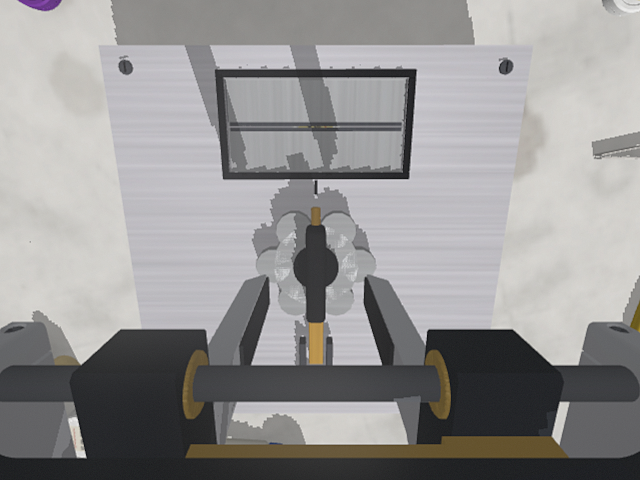

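Run:
```python
from h import *
g=cam('wrist')
print(ray(g,316,224,.106),ray(g,316,322,.106),ray(g,316,127,.068))
```

```text
[0.56951939 0.06315414 0.106     ] [0.63364045 0.04594106 0.106     ] [0.51286319 0.07833345 0.068     ]
```

Call:
play_rows:
  targets:
    - [0.2, -1, -0.5, 20, 0]
    - [0.2, -1, -0.5, 35, 0]
    - [0.2, -1, -0.5, 41, 0]
    - [0.2, -1, -0.5, 41, 0]
    - [1, -1, -0.5, 41, 0]
    - [1, -1, -0.5, 41, 0]
    - [1, -1, -0.5, 41, 0]
    - [1, -1, -0.5, 41, 0]
    - [1, -1, -0.5, 41, 0]
    - [1, -1, -0.5, 41, -7]
    - [1, -1, -0.5, 41, -14]
    - [1, -1, -0.5, 41, -21]
    - [1, -1, -0.5, 41, -28]
    - [1, -1, -0.5, 41, -35]
    - [1, -1, -0.5, 41, -42]
    - [1, -1, -0.5, 41, -49]
    - [1, -1, -0.5, 41, -56]
    - [1, -1, -0.5, 41, -60]
    - [1, -1, -0.5, 41, -60]
    - [1, -1, -0.5, 41, -60]
  force: 40

```text
t: 13.37
ee_pos: [0.6034, 0.0525, 0.0996]
tcp_rot: [[-0.707, -0.707, -0.003], [-0.707, 0.707, -0.002], [0.004, 0.001, -1.0]]
ft_force: [-5.1, -2.9, 5.9]
finger_gap: 0.0126
```

Run:
```python
from h import *
st();print(np.round(observe()['torque'],2))
plan((.6035,.054,.14,135),(.512,.0785,.14,75),(.512,.0785,.0455,75))
```

```text
t 13.37 [0.6034, 0.0525, 0.0996] yaw 135.02 F [-5.1, -2.9, 5.9] gap 0.0126 j [-0.05, 0.39, 1.56, -0.0, 1.19, -2.41]
[-0.54  1.11  0.13]
[-1.0, 1.0, -40.4] roll 0.0 rows 1.0
[46.3, 83.1, -40.2] roll 60.0 rows 8.4
[45.9, 83.0, 54.3] roll 60.0 rows 2.3
```

Call:
play_rows:
  targets:
    - [0.3, 0, 0, 0, 0]
    - [0.3, 0, 0, 0, 0]
    - [0.3, 0, 0, -40, 0]
    - [0.3, 0, 0, -40, 0]
    - [1, 46, 83, -40, 60]
    - [1, 46, 83, -40, 60]
    - [1, 46, 83, -40, 60]
    - [1, 46, 83, -40, 60]
    - [1, 46, 83, -40, 60]
    - [1, 46, 83, -40, 60]
    - [1, 46, 83, -40, 60]
    - [1, 46, 83, -40, 60]
    - [1, 46, 83, -10, 60]
    - [1, 46, 83, 20, 60]
    - [1, 46, 83, 35, 60]
    - [1, 46, 83, 45, 60]
    - [1, 46, 83, 49, 60]
    - [1, 46, 83, 52, 60]
    - [1, 46, 83, 54, 60]
    - [1, 46, 83, 54, 60]
  force: 15

```text
t: 15.03
ee_pos: [0.5144, 0.0798, 0.0452]
tcp_rot: [[-0.966, 0.259, 0.002], [0.259, 0.966, 0.0], [-0.002, 0.001, -1.0]]
ft_force: [0.2, -0.3, -0.3]
finger_gap: 0.0002
```

Call:
play_rows:
  targets:
    - [1, 0, 0, 3, 0]
    - [1, 0, 0, 6, 0]
    - [1, 0, 0, 6, 0]
    - [1, 0, 0, 6, 0]

```text
t: 15.37
ee_pos: [0.5136, 0.0798, 0.0386]
tcp_rot: [[-0.966, 0.259, 0.0], [0.259, 0.966, 0.0], [-0.0, 0.0, -1.0]]
ft_force: [0.8, 0.2, -0.9]
finger_gap: 0.0004
```

```bash
cat >> h.py <<'E'
def tops():
    g=cam('top');c={}
    hsv=cv2.cvtColor(g['image'],cv2.COLOR_BGR2HSV)
    n,l,s_,c=cv2.connectedComponentsWithStats(cv2.inRange(hsv,(18,50,120),(32,255,255)))
    for i in range(1,n):
        w=ray(g,*c[i],.013)
        if 35<s_[i,4]<90 and w[0]<.75: print('yel',np.round(c[i],1),s_[i,4],np.round(w,3))
    return g
E
python3 - <<'E'
from h import *
st();g=tops();cv2.imwrite('pics/k1.png',cv2.resize(g['image'][160:290,230:390],None,fx=4,fy=4,interpolation=2))
plan((.512,.0785,.14,75),(.5905,-.2528,.14,-15),(.5905,-.2528,.055,-15))
E
```

```text
t 15.37 [0.5136, 0.0798, 0.0386] yaw 74.98 F [0.8, 0.2, -0.9] gap 0.0004 j [-0.01, 0.31, 1.82, 0.0, 1.01, -1.32]
yel [315.2 185.3] 69 [0.679 0.038 0.013]
yel [439.6 232.4] 58 [ 0.553 -0.277  0.013]
yel [467.3 257. ] 61 [ 0.489 -0.345  0.013]
yel [197.5 267.1] 62 [0.473 0.338 0.013]
[1.1, -1.7, -101.4] roll -0.0 rows 2.4
[-160.5, -301.3, -101.4] roll 90.0 rows 12.6
[-160.5, -301.3, -16.4] roll 90.0 rows 2.0
```

View pics/k1.png

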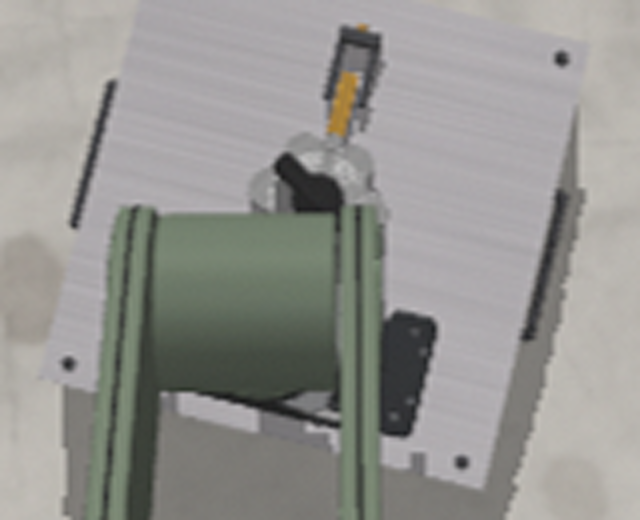

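Run:
```python
from h import *
plan((.553,-.277,.14,75),(.553,-.277,.055,75))
```

```text
[-130.6, -334.4, -101.4] roll -0.0 rows 8.9
[-130.5, -334.4, -16.4] roll -0.0 rows 2.0
```

Call:
play_rows:
  targets:
    - [1, 1, -1, -40, 0]
    - [1, 1, -1, -80, 0]
    - [1, 1, -1, -100, 0]
    - [1, -130, -334, -100, 0]
    - [1, -130, -334, -100, 0]
    - [-0.2, -130, -334, -100, 0]
    - [-0.2, -130, -334, -100, 0]
    - [-0.2, -130, -334, -100, 0]
    - [-0.2, -130, -334, -100, 0]
    - [-0.2, -130, -334, -100, 0]
    - [-0.2, -130, -334, -100, 0]
    - [-0.2, -130, -334, -70, 0]
    - [-0.2, -130, -334, -40, 0]
    - [-0.2, -130, -334, -17, 0]
    - [-0.2, -130, -334, -17, 0]
    - [-0.2, -130, -334, -17, 0]

```text
t: 16.75
ee_pos: [0.5511, -0.2756, 0.054]
tcp_rot: [[-0.966, 0.259, -0.003], [0.259, 0.966, 0.002], [0.004, 0.001, -1.0]]
ft_force: [0.7, -0.0, 0.2]
finger_gap: 0.0567
```

```bash
cat >> h.py <<'E'
def aim(yaw,near=(.0,0)):
    p,R=pose();g=cam('wrist');c,a,w=label(g,(315,271),.013,70);st();print('tin',np.round(c,1),a,np.round(w,4));plan((w[0],w[1],.0135,yaw));return g
E
python3 - <<'E'
from h import *
aim(75)
E
```

```text
t 16.8 [0.5527, -0.2764, 0.056] yaw 75.0 F [-0.7, -0.3, 0.3] gap 0.0562 j [-0.6, 0.46, 1.56, 0.0, 1.12, -1.91]
tin [314.1 272.7] 762 [ 0.5511 -0.2774  0.013 ]
[1.3, -1.4, 42.5] roll 0.0 rows 1.0
```

Call:
play_rows:
  targets:
    - [-0.2, 0, -1.5, 25, 0]
    - [-0.2, 0, -1.5, 42, 0]
    - [-0.2, 0, -1.5, 42, 0]
    - [-0.2, 0, -1.5, 42, 0]
    - [1, 0, -1.5, 42, 0]
    - [1, 0, -1.5, 42, 0]
    - [1, 0, -1.5, 42, 0]
    - [1, 0, -1.5, 42, 0]
    - [1, 0, -1.5, 42, 0]
    - [1, 0, -1.5, 42, 0]
    - [1, 0, -1.5, 20, 0]
    - [1, 0, -1.5, -20, 0]
    - [1, 0, -1.5, -60, 0]
    - [1, 0, -1.5, -84, 0]
    - [1, 0, -1.5, -84, 0]
    - [1, 0, -1.5, -84, 0]
    - [1, 0, -1.5, -84, 0]
  force: 20

```text
t: 18.22
ee_pos: [0.5511, -0.2772, 0.1381]
tcp_rot: [[-0.966, 0.259, -0.002], [0.259, 0.966, 0.001], [0.003, 0.001, -1.0]]
ft_force: [-0.2, 0.1, -0.8]
finger_gap: 0.0358
```

Run:
```python
from h import *
st();held()
plan((.512,.0785,.14,75))
```

```text
t 18.22 [0.5511, -0.2772, 0.1381] yaw 74.98 F [-0.2, 0.1, -0.8] gap 0.0358 j [-0.61, 0.37, 1.51, -0.0, 1.27, -1.91]
held [315.5 292.4] 1102 tool-offset mm [ 3.1 -0.7  0.5] world [ 0.5478 -0.2772  0.1376]
[129.3, 333.3, -1.9] roll -0.0 rows 8.6
```

Call:
play_rows:
  targets:
    - [1, 126, 333, 0, 0]
    - [1, 126, 333, 0, 0]
    - [1, 126, 333, 0, 0]
    - [1, 126, 333, 0, 0]
    - [1, 126, 333, 0, 0]
    - [1, 126, 333, 0, 0]
    - [1, 126, 333, 0, 0]
    - [1, 126, 333, 0, 0]
    - [1, 126, 333, 0, 0]
    - [1, 126, 333, 0, 0]
    - [1, 126, 333, 0, 0]
    - [1, 126, 333, 0, 0]

```text
t: 19.27
ee_pos: [0.5157, 0.0758, 0.1379]
tcp_rot: [[-0.966, 0.259, -0.003], [0.259, 0.966, -0.001], [0.003, -0.001, -1.0]]
ft_force: [0.7, -0.6, -0.7]
finger_gap: 0.0357
```

Run:
```python
from h import *
st();w=held();st();p,R=pose()
print('tin->port tool mm',np.round(R.T@(np.array([.5122,.0785,w[2]])-w)*1000,1)); plan((.512,.0785,.0385,75))
```

```text
t 19.27 [0.5157, 0.0758, 0.1379] yaw 74.99 F [0.7, -0.6, -0.7] gap 0.0357 j [-0.02, 0.18, 1.75, -0.0, 1.22, -1.33]
held [315.5 292.5] 1138 tool-offset mm [ 3.1 -0.7  0.5] world [0.5126 0.0759 0.1374]
t 19.32 [0.5161, 0.0753, 0.1383] yaw 74.92 F [0.7, 0.0, -0.3] gap 0.0358 j [-0.02, 0.18, 1.75, -0.0, 1.22, -1.33]
tin->port tool mm [ 1.   2.4 -0. ]
[4.6, 2.1, 99.8] roll -0.1 rows 2.4
```

Call:
play_rows:
  targets:
    - [1, 1, 2.3, 15, 0]
    - [1, 1, 2.3, 35, 0]
    - [1, 1, 2.3, 50, 0]
    - [1, 1, 2.3, 58, 0]
    - [1, 1, 2.3, 66, 0]
    - [1, 1, 2.3, 74, 0]
    - [1, 1, 2.3, 81, 0]
    - [1, 1, 2.3, 86, 0]
    - [1, 1, 2.3, 89, 0]
    - [1, 1, 2.3, 92, 0]
    - [1, 1, 2.3, 95, 0]
    - [1, 1, 2.3, 98, 0]
    - [1, 1, 2.3, 99.5, 0]
    - [1, 1, 2.3, 99.5, 0]
    - [1, 1, 2.3, 99.5, 0]

```text
t: 20.57
ee_pos: [0.5163, 0.0789, 0.04]
tcp_rot: [[-0.966, 0.259, 0.0], [0.259, 0.966, -0.0], [-0.0, -0.0, -1.0]]
ft_force: [-0.3, 0.8, -0.9]
finger_gap: 0.036
```

Run:
```python
from h import *
st();w=held()
plan((.512,.0785,.0375,75),(.6025,.054,.14,-45))
```

```text
t 20.57 [0.5163, 0.0789, 0.04] yaw 74.99 F [-0.3, 0.8, -0.9] gap 0.036 j [-0.01, 0.32, 1.81, -0.0, 1.01, -1.32]
held [315.9 299.2] 645 tool-offset mm [-0.9 -0.6  0.5] world [0.517  0.0781 0.0395]
[4.2, -1.5, 2.6] roll -0.0 rows 0.1
[-89.6, -1.7, -99.9] roll 120.0 rows 16.8
```

Call:
play_rows:
  targets:
    - [1, 0, 0, 2, 0]
    - [1, 0, 0, 2, 0]
    - [-0.15, 0, 0, 2, 0]
    - [-0.15, 0, 0, 2, 0]
    - [-0.15, 0, 0, 2, 0]
    - [-0.15, 0, 0, 2, 0]
    - [-0.15, 0, 0, -10, 0]
    - [-0.15, 0, 0, -25, 0]
    - [-0.15, 0, 0, -50, 0]
    - [-0.15, 0, 0, -100, 0]
    - [-0.15, 0, 0, -100, 7]
    - [-0.15, -89, -1.5, -100, 120]
    - [-0.15, -89, -1.5, -100, 120]
    - [-0.15, -89, -1.5, -100, 120]
    - [0.2, -89, -1.5, -100, 120]
    - [0.2, -89, -1.5, -100, 120]
    - [0.2, -89, -1.5, -100, 120]
    - [0.2, -89, -1.5, -100, 120]
    - [0.2, -89, -1.5, -100, 120]
    - [0.2, -89, -1.5, -100, 120]

```text
t: 22.28
ee_pos: [0.6019, 0.0544, 0.1408]
tcp_rot: [[-0.055, 0.998, 0.0], [0.998, 0.055, 0.0], [0.0, 0.0, -1.0]]
ft_force: [-0.3, -0.4, 0.5]
finger_gap: 0.0371
```

Run:
```python
from h import *
st()
plan((.6025,.054,.14,-45),(.6025,.054,.098,-45))
```

```text
t 22.28 [0.6019, 0.0544, 0.1408] yaw 3.17 F [-0.3, -0.4, 0.5] gap 0.0371 j [-0.05, 0.34, 1.54, 0.0, 1.26, -0.11]
[-0.4, 0.6, 0.8] roll 48.2 rows 6.7
[-0.4, 0.6, 42.8] roll 48.2 rows 1.0
```

Call:
play_rows:
  targets:
    - [0.2, 0, 0, 0, 48]
    - [0.2, 0, 0, 0, 48]
    - [0.2, 0, 0, 0, 48]
    - [0.2, 0, 0, 0, 48]
    - [0.2, 0, 0, 0, 48]
    - [0.2, 0, 0, 0, 48]
    - [0.2, 0, 0, 0, 48]
    - [0.2, 0, 0.5, 20, 48]
    - [0.2, 0, 0.5, 36, 48]
    - [0.2, 0, 0.5, 42, 48]
    - [0.2, 0, 0.5, 42, 48]
    - [1, 0, 0.5, 42, 48]
    - [1, 0, 0.5, 42, 48]
    - [1, 0, 0.5, 42, 48]
    - [1, 0, 0.5, 42, 48]
    - [1, 0, 0.5, 42, 48]
  force: 40

```text
t: 23.62
ee_pos: [0.6043, 0.0534, 0.0993]
tcp_rot: [[0.701, 0.713, 0.004], [0.713, -0.701, -0.002], [0.002, 0.004, -1.0]]
ft_force: [3.3, -2.3, -0.2]
finger_gap: 0.0125
```

Call:
play_rows:
  targets:
    - [1, 0, 0, 0, -7]
    - [1, 0, 0, 0, -14]
    - [1, 0, 0, 0, -21]
    - [1, 0, 0, 0, -28]
    - [1, 0, 0, 0, -35]
    - [1, 0, 0, 0, -42]
    - [1, 0, 0, 0, -49]
    - [1, 0, 0, 0, -56]
    - [1, 0, 0, 0, -60]
    - [1, 0, 0, 0, -60]
    - [0.3, 0, 0, 0, -60]
    - [0.3, 0, 0, 0, -60]
    - [0.3, 0, 0, -40, -60]
    - [0.3, 0, 0, -40, -60]

```text
t: 24.78
ee_pos: [0.6057, 0.0543, 0.1435]
tcp_rot: [[-0.267, 0.964, 0.008], [0.964, 0.267, -0.001], [-0.003, 0.008, -1.0]]
ft_force: [1.1, 0.6, 1.9]
finger_gap: 0.032
```

Run:
```python
from h import *
st();g=cam('wrist');st();cv2.imwrite('pics/w6.png',g['image'])
plan((.512,.0785,.14,75),(.512,.0785,.0455,75))
```

```text
t 24.78 [0.6057, 0.0543, 0.1435] yaw 15.48 F [1.1, 0.6, 1.9] gap 0.032 j [-0.05, 0.34, 1.54, -0.0, 1.26, -0.32]
t 24.83 [0.605, 0.0542, 0.1419] yaw 15.48 F [0.3, -0.1, 0.0] gap 0.0327 j [-0.05, 0.34, 1.54, -0.0, 1.26, -0.32]
[48.3, -83.1, 1.2] roll -59.5 rows 8.3
[48.5, -83.7, 95.7] roll -59.5 rows 2.3
```

View pics/w6.png

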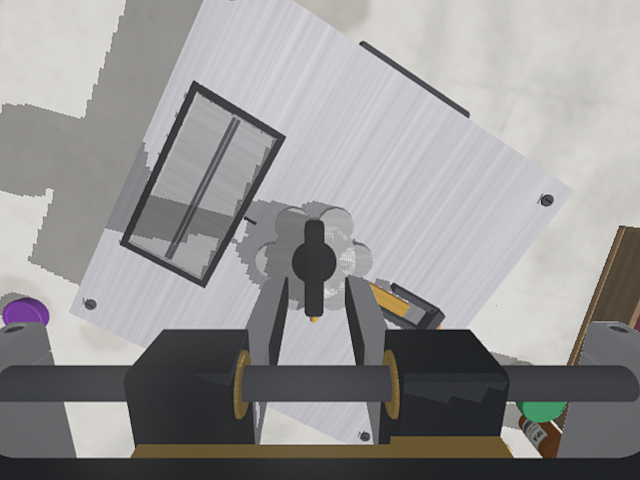

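Call:
play_rows:
  targets:
    - [1, 48, -83.5, 0, -59.5]
    - [1, 48, -83.5, 0, -59.5]
    - [1, 48, -83.5, 0, -59.5]
    - [1, 48, -83.5, 0, -59.5]
    - [1, 48, -83.5, 0, -59.5]
    - [1, 48, -83.5, 0, -59.5]
    - [1, 48, -83.5, 0, -59.5]
    - [1, 48, -83.5, 0, -59.5]
    - [1, 48, -83.5, 0, -59.5]
    - [1, 48, -83.5, 30, -59.5]
    - [1, 48, -83.5, 60, -59.5]
    - [1, 48, -83.5, 76, -59.5]
    - [1, 48, -83.5, 86, -59.5]
    - [1, 48, -83.5, 90, -59.5]
    - [1, 48, -83.5, 93, -59.5]
    - [1, 48, -83.5, 95, -59.5]
    - [1, 48, -83.5, 95.5, -59.5]
    - [1, 48, -83.5, 95.5, -59.5]
  force: 15

```text
t: 26.33
ee_pos: [0.5098, 0.0783, 0.0433]
tcp_rot: [[-0.966, 0.258, 0.001], [0.258, 0.966, -0.0], [-0.001, 0.0, -1.0]]
ft_force: [-1.0, -0.7, -0.5]
finger_gap: 0.0003
```

Run:
```python
from h import *
st();tops()
plan((.512,.0785,.14,75),(.4878,-.345,.14,75),(.4878,-.345,.055,75))
```

```text
t 26.33 [0.5098, 0.0783, 0.0433] yaw 75.03 F [-1.0, -0.7, -0.5] gap 0.0003 j [-0.02, 0.3, 1.83, -0.0, 1.01, -1.32]
yel [315.2 185.3] 67 [0.679 0.038 0.013]
yel [467.3 257. ] 62 [ 0.489 -0.345  0.013]
yel [197.4 267.1] 63 [0.473 0.338 0.013]
[-2.2, 0.8, -96.6] roll 0.0 rows 2.3
[-88.2, -414.5, -96.6] roll 0.0 rows 10.2
[-88.0, -414.6, -11.6] roll 0.0 rows 2.0
```

Call:
play_rows:
  targets:
    - [1, 0, 0, -40, 0]
    - [1, 0, 0, -80, 0]
    - [1, 0, 0, -97, 0]
    - [1, -88, -414, -97, 0]
    - [1, -88, -414, -97, 0]
    - [-0.2, -88, -414, -97, 0]
    - [-0.2, -88, -414, -97, 0]
    - [-0.2, -88, -414, -97, 0]
    - [-0.2, -88, -414, -97, 0]
    - [-0.2, -88, -414, -97, 0]
    - [-0.2, -88, -414, -97, 0]
    - [-0.2, -88, -414, -97, 0]
    - [-0.2, -88, -414, -97, 0]
    - [-0.2, -88, -414, -60, 0]
    - [-0.2, -88, -414, -30, 0]
    - [-0.2, -88, -414, -12, 0]
    - [-0.2, -88, -414, -12, 0]
    - [-0.2, -88, -414, -12, 0]
    - [-0.2, -88, -414, -12, 0]
    - [-0.2, -88, -414, -12, 0]

```text
t: 28.05
ee_pos: [0.4889, -0.3456, 0.0572]
tcp_rot: [[-0.966, 0.258, 0.004], [0.258, 0.966, -0.003], [-0.004, -0.002, -1.0]]
ft_force: [-1.0, -0.9, 0.4]
finger_gap: 0.0567
```

Run:
```python
from h import *
aim(75)
```

```text
t 28.1 [0.4888, -0.3455, 0.0571] yaw 75.06 F [-0.0, -0.3, 0.1] gap 0.0565 j [-0.76, 0.42, 1.61, -0.0, 1.1, -2.07]
tin [318.  267.8] 749 [ 0.4877 -0.3445  0.013 ]
[1.5, 0.8, 43.6] roll 0.1 rows 1.0
```

Call:
play_rows:
  targets:
    - [-0.2, 1.5, 1, 25, 0]
    - [-0.2, 1.5, 1, 43, 0]
    - [-0.2, 1.5, 1, 43, 0]
    - [-0.2, 1.5, 1, 43, 0]
    - [1, 1.5, 1, 43, 0]
    - [1, 1.5, 1, 43, 0]
    - [1, 1.5, 1, 43, 0]
    - [1, 1.5, 1, 43, 0]
    - [1, 1.5, 1, 43, 0]
    - [1, 1.5, 1, 43, 0]
    - [1, 1.5, 1, 20, 0]
    - [1, 1.5, 1, -20, 0]
    - [1, 1.5, 1, -60, 0]
    - [1, 1.5, 1, -84, 0]
    - [1, 1.5, 1, -84, 0]
    - [1, 1.5, 1, -84, 0]
    - [1, 1.5, 1, -84, 0]
    - [1, 1.5, 1, -84, 0]
  force: 20

```text
t: 29.6
ee_pos: [0.4844, -0.3416, 0.1358]
tcp_rot: [[-0.966, 0.258, -0.004], [0.258, 0.966, 0.004], [0.005, 0.002, -1.0]]
ft_force: [-0.6, 0.3, -0.7]
finger_gap: 0.0357
```

Run:
```python
from h import *
st();held()
plan((.512,.0785,.14,75))
```

```text
t 29.6 [0.4844, -0.3416, 0.1358] yaw 75.02 F [-0.6, 0.3, -0.7] gap 0.0357 j [-0.76, 0.32, 1.57, 0.0, 1.25, -2.07]
held [315.6 301.3] 1097 tool-offset mm [-2.1 -0.7  0.5] world [ 0.4863 -0.3429  0.1353]
[82.0, 413.0, -2.9] roll 0.0 rows 10.1
```

Call:
play_rows:
  targets:
    - [1, 84, 413, -3, 0]
    - [1, 84, 413, -3, 0]
    - [1, 84, 413, -3, 0]
    - [1, 84, 413, -3, 0]
    - [1, 84, 413, -3, 0]
    - [1, 84, 413, -3, 0]
    - [1, 84, 413, -3, 0]
    - [1, 84, 413, -3, 0]
    - [1, 84, 413, -3, 0]
    - [1, 84, 413, -3, 0]
    - [1, 84, 413, -3, 0]
    - [1, 84, 413, -3, 0]
    - [1, 84, 413, -3, 0]
    - [1, 84, 413, -3, 0]

```text
t: 30.82
ee_pos: [0.511, 0.0763, 0.1406]
tcp_rot: [[-0.966, 0.26, -0.002], [0.26, 0.966, -0.001], [0.002, -0.001, -1.0]]
ft_force: [-1.0, -0.5, -1.4]
finger_gap: 0.0355
```

```bash
cat >> h.py <<'E'
def port():
    st();w=held();st();p,R=pose()
    print('tin->port tool mm',np.round(R.T@(np.array([.5122,.0785,w[2]])-w)*1000,1)); plan((.512,.0785,.0385,75))
E
python3 -c "
from h import *
port()"
```

```text
t 30.82 [0.511, 0.0763, 0.1406] yaw 74.95 F [-1.0, -0.5, -1.4] gap 0.0355 j [-0.02, 0.16, 1.76, -0.0, 1.22, -1.33]
held [315.6 301.4] 1136 tool-offset mm [-2.2 -0.7  0.5] world [0.5129 0.0751 0.1401]
t 30.87 [0.5112, 0.076, 0.1409] yaw 74.91 F [0.3, -0.3, -0.9] gap 0.0357 j [-0.02, 0.16, 1.76, -0.0, 1.22, -1.33]
tin->port tool mm [ 1.6  3.1 -0. ]
[-0.2, 2.7, 102.4] roll -0.1 rows 2.5
```

Call:
play_rows:
  targets:
    - [1, 1.5, 3, 15, 0]
    - [1, 1.5, 3, 35, 0]
    - [1, 1.5, 3, 50, 0]
    - [1, 1.5, 3, 58, 0]
    - [1, 1.5, 3, 66, 0]
    - [1, 1.5, 3, 74, 0]
    - [1, 1.5, 3, 81, 0]
    - [1, 1.5, 3, 86, 0]
    - [1, 1.5, 3, 89, 0]
    - [1, 1.5, 3, 92, 0]
    - [1, 1.5, 3, 95, 0]
    - [1, 1.5, 3, 98, 0]
    - [1, 1.5, 3, 101, 0]
    - [1, 1.5, 3, 102, 0]
    - [1, 1.5, 3, 102, 0]
    - [1, 1.5, 3, 102, 0]

```text
t: 32.2
ee_pos: [0.5105, 0.081, 0.0393]
tcp_rot: [[-0.966, 0.258, -0.001], [0.258, 0.966, 0.0], [0.001, -0.0, -1.0]]
ft_force: [-0.7, 0.4, -0.7]
finger_gap: 0.0359
```

Run:
```python
from h import *
st();w=held()
plan((.512,.0785,.0375,75),(.6025,.054,.14,15))
```

```text
t 32.2 [0.5105, 0.081, 0.0393] yaw 75.03 F [-0.7, 0.4, -0.7] gap 0.0359 j [-0.01, 0.31, 1.83, 0.0, 1.01, -1.32]
held [315.5 301.3] 1065 tool-offset mm [-2.1 -0.7  0.5] world [0.5123 0.0797 0.0388]
[-2.0, -2.0, 1.9] roll 0.0 rows 0.1
[-95.7, -2.3, -100.6] roll 60.0 rows 8.4
```

Call:
play_rows:
  targets:
    - [1, 0, -1, 1.5, 0]
    - [1, 0, -1, 1.5, 0]
    - [-0.15, 0, -1, 1.5, 0]
    - [-0.15, 0, -1, 1.5, 0]
    - [-0.15, 0, -1, 1.5, 0]
    - [-0.15, 0, -1, 1.5, 0]
    - [-0.15, 0, -1, -10, 0]
    - [-0.15, 0, -1, -25, 0]
    - [-0.15, 0, -1, -50, 0]
    - [-0.15, 0, -1, -100, 0]
    - [-0.15, 0, -1, -100, 5]
    - [0.2, -96, -2, -100, 60]
    - [0.2, -96, -2, -100, 60]
    - [0.2, -96, -2, -100, 60]
    - [0.2, -96, -2, -100, 60]
    - [0.2, -96, -2, -100, 60]
    - [0.2, -96, -2, -100, 60]
    - [0.2, -96, -2, -100, 60]
    - [0.2, -96, -2, -100, 60]
    - [0.2, -96, -2, -100, 60]

```text
t: 33.92
ee_pos: [0.6033, 0.0542, 0.1405]
tcp_rot: [[-0.258, 0.966, 0.001], [0.966, 0.258, -0.0], [-0.0, 0.001, -1.0]]
ft_force: [-0.8, -0.8, 0.2]
finger_gap: 0.0375
```

Call:
play_rows:
  targets:
    - [0.2, 0, 0, 20, 0]
    - [0.2, 0, 0, 36, 0]
    - [0.2, 0, 0, 41, 0]
    - [0.2, 0, 0, 41, 0]
    - [1, 0, 0, 41, 0]
    - [1, 0, 0, 41, 0]
    - [1, 0, 0, 41, 0]
    - [1, 0, 0, 41, 0]
    - [1, 0, 0, 41, 0]
    - [1, 0, 0, 41, -7]
    - [1, 0, 0, 41, -14]
    - [1, 0, 0, 41, -21]
    - [1, 0, 0, 41, -28]
    - [1, 0, 0, 41, -35]
    - [1, 0, 0, 41, -42]
    - [1, 0, 0, 41, -49]
    - [1, 0, 0, 41, -56]
    - [1, 0, 0, 41, -60]
    - [1, 0, 0, 41, -60]
    - [0.3, 0, 0, 41, -60]
  force: 40

```text
t: 35.58
ee_pos: [0.6033, 0.0541, 0.0991]
tcp_rot: [[-0.966, 0.26, 0.001], [0.26, 0.966, -0.0], [-0.001, 0.0, -1.0]]
ft_force: [0.8, -0.1, -0.3]
finger_gap: 0.0164
```

Run:
```python
from h import *
st()
plan((.6025,.054,.14,75),(.512,.0785,.14,75),(.512,.0785,.0455,75))
```

```text
t 35.58 [0.6033, 0.0541, 0.0991] yaw 74.92 F [0.8, -0.1, -0.3] gap 0.0164 j [-0.05, 0.39, 1.57, -0.0, 1.19, -1.36]
[0.7, -0.3, -40.9] roll -0.1 rows 1.0
[94.5, -0.2, -41.0] roll -0.1 rows 2.2
[94.5, -0.2, 53.5] roll -0.1 rows 2.3
```

Feel the fourth pocket (pressing at most ~2 mm past a tin's lid).

Call:
play_rows:
  targets:
    - [0.3, 0, 0, 0, 0]
    - [0.3, 0, 0, -40, 0]
    - [0.3, 0, 0, -40, 0]
    - [1, 94.5, 0, -40, 0]
    - [1, 94.5, 0, -40, 0]
    - [1, 94.5, 0, -40, 0]
    - [1, 94.5, 0, -40, 0]
    - [1, 94.5, 0, -10, 0]
    - [1, 94.5, 0, 20, 0]
    - [1, 94.5, 0, 36, 0]
    - [1, 94.5, 0, 45, 0]
    - [1, 94.5, 0, 49, 0]
    - [1, 94.5, 0, 51, 0]
    - [1, 94.5, 0, 53, 0]
    - [1, 94.5, 0, 54, 0]
    - [1, 94.5, 0, 54, 0]
  force: 15

```text
t: 36.92
ee_pos: [0.5127, 0.0787, 0.0481]
tcp_rot: [[-0.966, 0.259, -0.0], [0.259, 0.966, 0.0], [0.0, 0.0, -1.0]]
ft_force: [-8.7, 0.5, 16.9]
finger_gap: 0.0004
```

Run:
```python
from h import *
plan((.512,.0785,.14,75),(.6028,.054,.14,75),(.6028,.054,.0985,75))
```

```text
[0.6, -0.4, -91.9] roll 0.0 rows 2.2
[-93.4, -0.6, -92.0] roll 0.0 rows 2.3
[-93.5, -0.6, -50.5] roll 0.0 rows 1.0
```

Call:
play_rows:
  targets:
    - [1, 0, 0, -30, 0]
    - [1, 0, 0, -70, 0]
    - [1, 0, 0, -95, 0]
    - [0.2, -93.5, 0, -95, 0]
    - [0.2, -93.5, 0, -95, 0]
    - [0.2, -93.5, 0, -95, 0]
    - [0.2, -93.5, 0, -95, 0]
    - [0.2, -93.5, 0, -95, 0]
    - [0.2, -93.5, 0, -70, 0]
    - [0.2, -93.5, 0, -57, 0]
    - [0.2, -93.5, 0, -53.5, 0]
    - [0.2, -93.5, 0, -53.5, 0]
    - [1, -93.5, 0, -53.5, 0]
    - [1, -93.5, 0, -53.5, 0]
    - [1, -93.5, 0, -53.5, 0]
    - [1, -93.5, 0, -53.5, 0]
    - [1, -93.5, 0, -53.5, 0]
  force: 40

```text
t: 38.33
ee_pos: [0.6027, 0.0542, 0.0991]
tcp_rot: [[-0.966, 0.258, 0.002], [0.258, 0.966, -0.0], [-0.002, -0.0, -1.0]]
ft_force: [-0.9, -0.5, 2.7]
finger_gap: 0.0126
```

Call:
play_rows:
  targets:
    - [1, 0, 0, 0, -7]
    - [1, 0, 0, 0, -14]
    - [1, 0, 0, 0, -21]
    - [1, 0, 0, 0, -28]
    - [1, 0, 0, 0, -35]
    - [1, 0, 0, 0, -42]
    - [1, 0, 0, 0, -49]
    - [1, 0, 0, 0, -56]
    - [1, 0, 0, 0, -60]
    - [1, 0, 0, 0, -60]
    - [0.3, 0, 0, 0, -60]
    - [0.3, 0, 0, 0, -60]
    - [0.3, 0, 0, -41, -60]
    - [0.3, 0, 0, -41, -60]
    - [0.3, 0, 0, -41, -60]

```text
t: 39.58
ee_pos: [0.6039, 0.0547, 0.1418]
tcp_rot: [[-0.707, -0.707, 0.005], [-0.707, 0.707, 0.0], [-0.004, -0.004, -1.0]]
ft_force: [0.7, 0.1, -0.9]
finger_gap: 0.0327
```

Run:
```python
from h import *
st()
plan((.512,.0785,.14,75),(.512,.0785,.0455,75))
```

```text
t 39.58 [0.6039, 0.0547, 0.1418] yaw 134.99 F [0.7, 0.1, -0.9] gap 0.0327 j [-0.05, 0.34, 1.54, 0.0, 1.26, -2.41]
[48.1, 81.9, 1.3] roll 60.0 rows 8.4
[48.5, 82.2, 95.8] roll 60.0 rows 2.3
```

Call:
play_rows:
  targets:
    - [1, 48, 82, 0, 60]
    - [1, 48, 82, 0, 60]
    - [1, 48, 82, 0, 60]
    - [1, 48, 82, 0, 60]
    - [1, 48, 82, 0, 60]
    - [1, 48, 82, 0, 60]
    - [1, 48, 82, 0, 60]
    - [1, 48, 82, 0, 60]
    - [1, 48, 82, 0, 60]
    - [1, 48, 82, 30, 60]
    - [1, 48, 82, 60, 60]
    - [1, 48, 82, 76, 60]
    - [1, 48, 82, 86, 60]
    - [1, 48, 82, 90, 60]
    - [1, 48, 82, 92, 60]
    - [1, 48, 82, 94, 60]
    - [1, 48, 82, 95, 60]
    - [1, 48, 82, 95, 60]
  force: 15

```text
t: 41.08
ee_pos: [0.5075, 0.0794, 0.0479]
tcp_rot: [[-0.966, 0.258, -0.008], [0.258, 0.966, 0.001], [0.008, -0.001, -1.0]]
ft_force: [-15.9, 1.4, 32.2]
finger_gap: 0.0002
```

Run:
```python
from h import *
st();tops()
plan((.512,.0785,.14,75),(.6028,.054,.14,-45),(.473,.338,.14,15))
```

```text
t 41.08 [0.5075, 0.0794, 0.0479] yaw 75.03 F [-15.9, 1.4, 32.2] gap 0.0002 j [-0.01, 0.29, 1.83, 0.0, 1.03, -1.32]
yel [315.2 185.5] 67 [0.678 0.038 0.013]
yel [197.5 267. ] 62 [0.473 0.338 0.013]
[-3.9, 0.2, -92.2] roll 0.0 rows 2.2
[-98.0, 0.0, -92.9] roll 120.0 rows 16.8
[100.8, 240.9, -91.6] roll 60.0 rows 8.4
```

Call:
play_rows:
  targets:
    - [1, 0, 0, -30, 0]
    - [1, 0, 0, -70, 0]
    - [1, 0, 0, -95, 0]
    - [0.2, -93, 0, -95, 120]
    - [0.2, -93, 0, -95, 120]
    - [0.2, -93, 0, -95, 120]
    - [0.2, -93, 0, -95, 120]
    - [0.2, -93, 0, -95, 120]
    - [0.2, -93, 0, -95, 120]
    - [0.2, -93, 0, -95, 120]
    - [0.2, -93, 0, -95, 120]
    - [0.2, -93, 0, -95, 120]
    - [0.2, -93, 0, -95, 120]
    - [0.2, -93, 0, -95, 120]
    - [0.2, -93, 0, -95, 120]
    - [0.2, -93, 0, -95, 120]
    - [0.2, -93, 0, -95, 120]
    - [0.2, -93, 0, -95, 120]
    - [0.2, -93, 0, -95, 120]
    - [0.2, -93, 0, -95, 120]

```text
t: 42.8
ee_pos: [0.5999, 0.0546, 0.1392]
tcp_rot: [[0.711, 0.703, -0.0], [0.703, -0.711, 0.0], [0.0, -0.0, -1.0]]
ft_force: [-0.1, 0.7, 0.4]
finger_gap: 0.0377
```

Run:
```python
from h import *
st();plan((.6028,.054,.0985,-45))
```

```text
t 42.8 [0.5999, 0.0546, 0.1392] yaw -45.31 F [-0.1, 0.7, 0.4] gap 0.0377 j [-0.05, 0.33, 1.55, 0.0, 1.26, 0.74]
[1.7, 2.5, 40.7] roll -0.3 rows 1.0
```

Call:
play_rows:
  targets:
    - [0.2, 1.5, 2.5, 20, 0]
    - [0.2, 1.5, 2.5, 36, 0]
    - [0.2, 1.5, 2.5, 40.5, 0]
    - [0.2, 1.5, 2.5, 40.5, 0]
    - [1, 1.5, 2.5, 40.5, 0]
    - [1, 1.5, 2.5, 40.5, 0]
    - [1, 1.5, 2.5, 40.5, 0]
    - [1, 1.5, 2.5, 40.5, 0]
    - [1, 1.5, 2.5, 40.5, 0]
    - [1, 1.5, 2.5, 40.5, -7]
    - [1, 1.5, 2.5, 40.5, -14]
    - [1, 1.5, 2.5, 40.5, -21]
    - [1, 1.5, 2.5, 40.5, -28]
    - [1, 1.5, 2.5, 40.5, -35]
    - [1, 1.5, 2.5, 40.5, -42]
    - [1, 1.5, 2.5, 40.5, -49]
    - [1, 1.5, 2.5, 40.5, -56]
    - [1, 1.5, 2.5, 40.5, -60]
    - [1, 1.5, 2.5, 40.5, -60]
    - [1, 1.5, 2.5, 40.5, -60]
  force: 40

```text
t: 44.47
ee_pos: [0.6044, 0.0542, 0.0997]
tcp_rot: [[-0.257, 0.966, 0.004], [0.966, 0.257, 0.001], [0.0, 0.004, -1.0]]
ft_force: [4.4, 2.0, 1.6]
finger_gap: 0.0128
```

Call:
play_rows:
  targets:
    - [0.3, 0, 0, 0, 0]
    - [0.3, 0, 0, 0, 0]
    - [0.3, 0, 0, -41, 0]
    - [0.3, 0, 0, -41, 0]
    - [0.3, 0, 0, -41, 0]

```text
t: 44.88
ee_pos: [0.6043, 0.0533, 0.1419]
tcp_rot: [[-0.259, 0.966, 0.004], [0.966, 0.259, -0.001], [-0.002, 0.004, -1.0]]
ft_force: [0.3, -0.5, -0.1]
finger_gap: 0.0327
```

Run:
```python
from h import *
st();plan((.512,.0785,.14,75),(.512,.0785,.0455,75));g=cam('wrist');cv2.imwrite('pics/w7.png',g['image'])
```

```text
t 44.88 [0.6043, 0.0533, 0.1419] yaw 14.99 F [0.3, -0.5, -0.1] gap 0.0327 j [-0.05, 0.34, 1.54, -0.0, 1.26, -0.32]
[48.2, -82.6, 1.5] roll -60.0 rows 8.4
[48.4, -83.0, 96.0] roll -60.0 rows 2.3
```

View pics/w7.png

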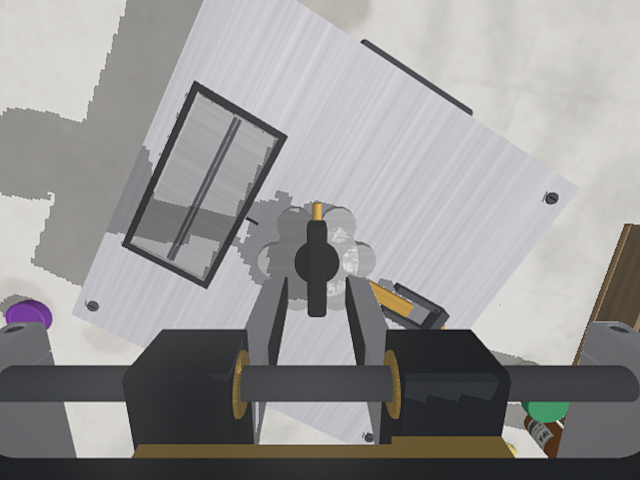

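Call:
play_rows:
  targets:
    - [1, 48, -82.5, 0, -60]
    - [1, 48, -82.5, 0, -60]
    - [1, 48, -82.5, 0, -60]
    - [1, 48, -82.5, 0, -60]
    - [1, 48, -82.5, 0, -60]
    - [1, 48, -82.5, 0, -60]
    - [1, 48, -82.5, 0, -60]
    - [1, 48, -82.5, 0, -60]
    - [1, 48, -82.5, 0, -60]
    - [1, 48, -82.5, 30, -60]
    - [1, 48, -82.5, 60, -60]
    - [1, 48, -82.5, 76, -60]
    - [1, 48, -82.5, 86, -60]
    - [1, 48, -82.5, 90, -60]
    - [1, 48, -82.5, 92, -60]
    - [1, 48, -82.5, 94, -60]
    - [1, 48, -82.5, 95, -60]
    - [1, 48, -82.5, 95, -60]
  force: 15

```text
t: 46.43
ee_pos: [0.5114, 0.0786, 0.0452]
tcp_rot: [[-0.966, 0.258, 0.002], [0.258, 0.966, -0.0], [-0.002, 0.0, -1.0]]
ft_force: [-0.2, 0.2, -0.5]
finger_gap: 0.0005
```

Run:
```python
from h import *
st();g=tops()
print('loupe?',ray(g,174,289,.03))
plan((.512,.0785,.14,75),(.473,.338,.14,15),(.473,.338,.055,15))
```

```text
t 46.43 [0.5114, 0.0786, 0.0452] yaw 75.03 F [-0.2, 0.2, -0.5] gap 0.0005 j [-0.01, 0.3, 1.82, -0.0, 1.02, -1.32]
yel [315.3 185.2] 65 [0.679 0.038 0.013]
yel [197.5 267. ] 62 [0.473 0.338 0.013]
loupe? [0.41920046 0.39067551 0.03      ]
[-0.7, 0.0, -94.6] roll 0.0 rows 2.3
[104.1, 240.7, -94.7] roll 60.0 rows 8.4
[104.2, 240.6, -9.7] roll 60.0 rows 2.0
```

Call:
play_rows:
  targets:
    - [1, 0, 0, -40, 0]
    - [1, 0, 0, -80, 0]
    - [1, 0, 0, -110, 0]
    - [1, 104, 240.5, -110, 90]
    - [1, 104, 240.5, -110, 90]
    - [-0.2, 104, 240.5, -110, 90]
    - [-0.2, 104, 240.5, -110, 90]
    - [-0.2, 104, 240.5, -110, 90]
    - [-0.2, 104, 240.5, -110, 90]
    - [-0.2, 104, 240.5, -110, 90]
    - [-0.2, 104, 240.5, -110, 90]
    - [-0.2, 104, 240.5, -110, 90]
    - [-0.2, 104, 240.5, -110, 90]
    - [-0.2, 104, 240.5, -110, 90]
    - [-0.2, 104, 240.5, -110, 90]
    - [-0.2, 104, 240.5, -110, 90]
    - [-0.2, 104, 240.5, -110, 90]
    - [-0.2, 104, 240.5, -110, 90]
    - [-0.2, 104, 240.5, -110, 90]
    - [-0.2, 104, 240.5, -110, 90]

```text
t: 48.15
ee_pos: [0.4726, 0.3379, 0.1549]
tcp_rot: [[0.257, 0.966, 0.001], [0.966, -0.257, 0.0], [0.0, 0.0, -1.0]]
ft_force: [-0.6, 0.3, 0.2]
finger_gap: 0.0563
```

Run:
```python
from h import *
st();p,R=pose();g=cam('wrist');q=pix(g,(.473,.338,.013));print(q);c,a,w=label(g,q,.013,60);st();print(c,a,w)
plan((w[0],w[1],.055,-15))
cv2.imwrite('pics/w8.png',g['image'])
```

```text
t 48.15 [0.4726, 0.3379, 0.1549] yaw -14.87 F [-0.6, 0.3, 0.2] gap 0.0563 j [0.47, 0.27, 1.59, 0.0, 1.28, 0.73]
(np.float64(316.87289637658625), np.float64(234.04210735330037))
t 48.2 [0.4725, 0.3379, 0.1547] yaw -14.9 F [0.5, -0.4, 0.6] gap 0.0565 j [0.47, 0.27, 1.59, -0.0, 1.28, 0.73]
[317.0255102  233.71938776] 392 [0.4732205  0.33826702 0.013     ]
[0.5, 0.6, 99.7] roll 0.1 rows 2.4
```

View pics/w8.png

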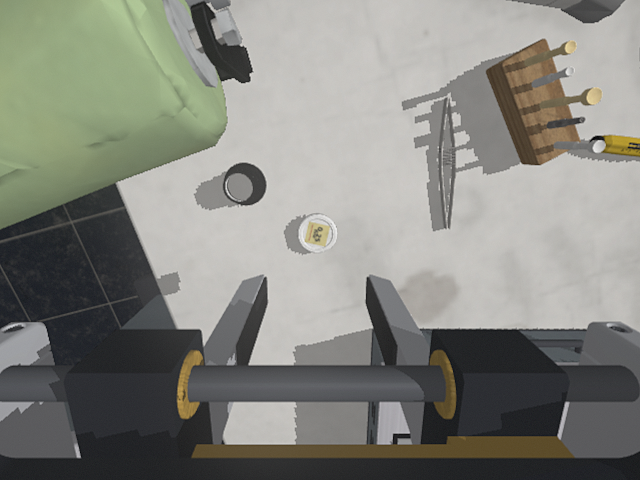

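Call:
play_rows:
  targets:
    - [-0.2, 0.5, 0.5, 30, 0]
    - [-0.2, 0.5, 0.5, 60, 0]
    - [-0.2, 0.5, 0.5, 90, 0]
    - [-0.2, 0.5, 0.5, 115, 0]
    - [-0.2, 0.5, 0.5, 132, 0]
    - [-0.2, 0.5, 0.5, 141, 0]
    - [-0.2, 0.5, 0.5, 141, 0]
    - [1, 0.5, 0.5, 141, 0]
    - [1, 0.5, 0.5, 141, 0]
    - [1, 0.5, 0.5, 141, 0]
    - [1, 0.5, 0.5, 141, 0]
    - [1, 0.5, 0.5, 141, 0]
    - [1, 0.5, 0.5, 141, 0]
    - [1, 0.5, 0.5, 120, 0]
    - [1, 0.5, 0.5, 80, 0]
    - [1, 0.5, 0.5, 40, 0]
    - [1, 0.5, 0.5, 5, 0]
    - [1, 0.5, 0.5, 5, 0]
    - [1, 0.5, 0.5, 5, 0]
  force: 20

```text
t: 49.78
ee_pos: [0.4749, 0.3392, 0.1527]
tcp_rot: [[0.258, 0.966, 0.006], [0.966, -0.258, 0.003], [0.004, 0.005, -1.0]]
ft_force: [0.4, 0.1, -1.0]
finger_gap: 0.0354
```

Run:
```python
from h import *
st();held()
plan((.512,.0785,.14,75))
```

```text
t 49.78 [0.4749, 0.3392, 0.1527] yaw -14.97 F [0.4, 0.1, -1.0] gap 0.0354 j [0.47, 0.28, 1.59, -0.0, 1.27, 0.73]
held [316.4 296.1] 1010 tool-offset mm [ 0.3 -0.2  0.5] world [0.4747 0.3396 0.1522]
[-240.9, 104.7, 10.0] roll -90.0 rows 12.6
```

Call:
play_rows:
  targets:
    - [1, -242, 102, 12, -90]
    - [1, -242, 102, 12, -90]
    - [1, -242, 102, 12, -90]
    - [1, -242, 102, 12, -90]
    - [1, -242, 102, 12, -90]
    - [1, -242, 102, 12, -90]
    - [1, -242, 102, 12, -90]
    - [1, -242, 102, 12, -90]
    - [1, -242, 102, 12, -90]
    - [1, -242, 102, 12, -90]
    - [1, -242, 102, 12, -90]
    - [1, -242, 102, 12, -90]
    - [1, -242, 102, 12, -90]
    - [1, -242, 102, 12, -90]
    - [1, -242, 102, 12, -90]
    - [1, -242, 102, 12, -90]

```text
t: 51.17
ee_pos: [0.5079, 0.0781, 0.1361]
tcp_rot: [[-0.965, 0.261, -0.003], [0.261, 0.965, 0.0], [0.003, -0.001, -1.0]]
ft_force: [-0.3, -0.5, -1.1]
finger_gap: 0.0354
```

```bash
python3 -c "
from h import *
port()"
```

```text
t 51.17 [0.5079, 0.0781, 0.1361] yaw 74.88 F [-0.3, -0.5, -1.1] gap 0.0354 j [-0.02, 0.16, 1.77, 0.0, 1.21, -1.32]
held [316.3 296.4] 1134 tool-offset mm [ 0.8 -0.3  0.5] world [0.507  0.078  0.1356]
t 51.22 [0.5081, 0.0781, 0.1364] yaw 74.91 F [0.3, 0.1, -0.6] gap 0.0357 j [-0.02, 0.16, 1.77, -0.0, 1.21, -1.32]
tin->port tool mm [-4.9  1.9 -0. ]
[-3.8, 1.4, 97.9] roll -0.1 rows 2.4
```

Call:
play_rows:
  targets:
    - [1, -4.7, 1.7, 15, 0]
    - [1, -4.7, 1.7, 35, 0]
    - [1, -4.7, 1.7, 48, 0]
    - [1, -4.7, 1.7, 56, 0]
    - [1, -4.7, 1.7, 64, 0]
    - [1, -4.7, 1.7, 72, 0]
    - [1, -4.7, 1.7, 79, 0]
    - [1, -4.7, 1.7, 84, 0]
    - [1, -4.7, 1.7, 87, 0]
    - [1, -4.7, 1.7, 90, 0]
    - [1, -4.7, 1.7, 93, 0]
    - [1, -4.7, 1.7, 96, 0]
    - [1, -4.7, 1.7, 98, 0]
    - [1, -4.7, 1.7, 98, 0]
    - [1, -4.7, 1.7, 98, 0]

```text
t: 52.47
ee_pos: [0.5138, 0.0785, 0.0394]
tcp_rot: [[-0.966, 0.258, -0.0], [0.258, 0.966, -0.0], [0.0, -0.0, -1.0]]
ft_force: [-1.2, -0.4, -1.0]
finger_gap: 0.0356
```

Run:
```python
from h import *
st();w=held()
plan((.512,.0785,.0375,75),(.6028,.054,.14,15))
```

```text
t 52.47 [0.5138, 0.0785, 0.0394] yaw 75.03 F [-1.2, -0.4, -1.0] gap 0.0356 j [-0.01, 0.31, 1.82, -0.0, 1.01, -1.32]
held [316.5 300.4] 814 tool-offset mm [-1.6 -0.2  0.5] world [0.5153 0.0779 0.0389]
[1.9, -0.5, 2.0] roll 0.0 rows 0.1
[-92.2, -0.7, -100.5] roll 60.0 rows 8.4
```

Call:
play_rows:
  targets:
    - [1, 0, 0, 1.5, 0]
    - [1, 0, 0, 1.5, 0]
    - [-0.15, 0, 0, 1.5, 0]
    - [-0.15, 0, 0, 1.5, 0]
    - [-0.15, 0, 0, 1.5, 0]
    - [-0.15, 0, 0, 1.5, 0]
    - [-0.15, 0, 0, -10, 0]
    - [-0.15, 0, 0, -25, 0]
    - [-0.15, 0, 0, -50, 0]
    - [-0.15, 0, 0, -100, 0]
    - [-0.15, 0, 0, -100, 5]
    - [0.2, -92, -1, -100, 60]
    - [0.2, -92, -1, -100, 60]
    - [0.2, -92, -1, -100, 60]
    - [0.2, -92, -1, -100, 60]
    - [0.2, -92, -1, -100, 60]
    - [0.2, -92, -1, -100, 60]
    - [0.2, -92, -1, -100, 60]
    - [0.2, -92, -1, -100, 60]
    - [0.2, -92, -1, -100, 60]

```text
t: 54.18
ee_pos: [0.6027, 0.0538, 0.1404]
tcp_rot: [[-0.258, 0.966, 0.001], [0.966, 0.258, -0.0], [-0.0, 0.001, -1.0]]
ft_force: [1.1, -0.8, 0.3]
finger_gap: 0.0375
```

Call:
play_rows:
  targets:
    - [0.2, 0, 0, 20, 0]
    - [0.2, 0, 0, 36, 0]
    - [0.2, 0, 0, 41, 0]
    - [0.2, 0, 0, 41, 0]
    - [1, 0, 0, 41, 0]
    - [1, 0, 0, 41, 0]
    - [1, 0, 0, 41, 0]
    - [1, 0, 0, 41, 0]
    - [1, 0, 0, 41, 0]
    - [1, 0, 0, 41, -7]
    - [1, 0, 0, 41, -14]
    - [1, 0, 0, 41, -21]
    - [1, 0, 0, 41, -28]
    - [1, 0, 0, 41, -35]
    - [1, 0, 0, 41, -42]
    - [1, 0, 0, 41, -49]
    - [1, 0, 0, 41, -56]
    - [1, 0, 0, 41, -60]
    - [1, 0, 0, 41, -60]
    - [0.3, 0, 0, 41, -60]
  force: 40

```text
t: 55.85
ee_pos: [0.6028, 0.0537, 0.0992]
tcp_rot: [[-0.966, 0.26, 0.0], [0.26, 0.966, -0.0], [-0.0, -0.0, -1.0]]
ft_force: [-0.0, -0.1, 0.1]
finger_gap: 0.0166
```

Call:
play_rows:
  targets:
    - [0.2, 0, 0, 0, 0]
    - [0.2, 0, 0, 0, 0]
    - [0.2, 0, 0, -40, 0]
    - [0.2, 0, 0, -80, 0]
    - [0.2, 0, 0, -140, 0]
    - [0.2, 0, 0, -140, 0]
    - [0.2, 0, 0, -140, 0]
    - [0.2, 0, 0, -140, 0]

```text
t: 56.52
ee_pos: [0.6029, 0.0537, 0.2396]
tcp_rot: [[-0.966, 0.259, 0.002], [0.259, 0.966, -0.0], [-0.002, 0.0, -1.0]]
ft_force: [0.1, -0.3, -0.8]
finger_gap: 0.0376
```

Run:
```python
from h import *
st();g=cam('wrist');s=cam('scene');cv2.imwrite('pics/w9.png',g['image']);tops();cv2.imwrite('pics/s9.png',s['image'])
```

```text
t 56.52 [0.6029, 0.0537, 0.2396] yaw 75.0 F [0.1, -0.3, -0.8] gap 0.0376 j [-0.05, 0.25, 1.44, -0.0, 1.45, -1.36]
```

View pics/w9.png

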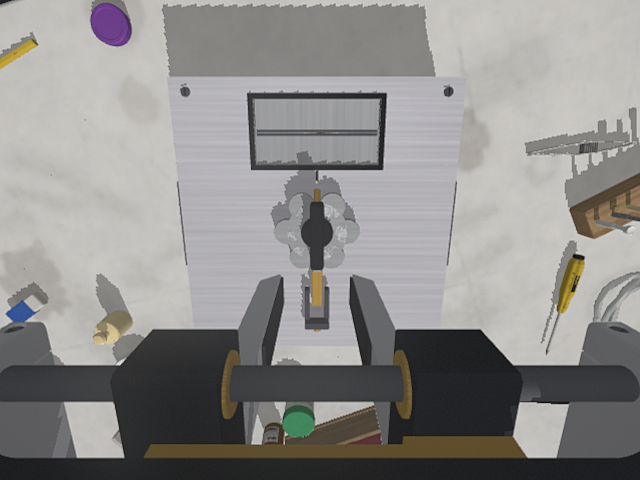

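View pics/s9.png

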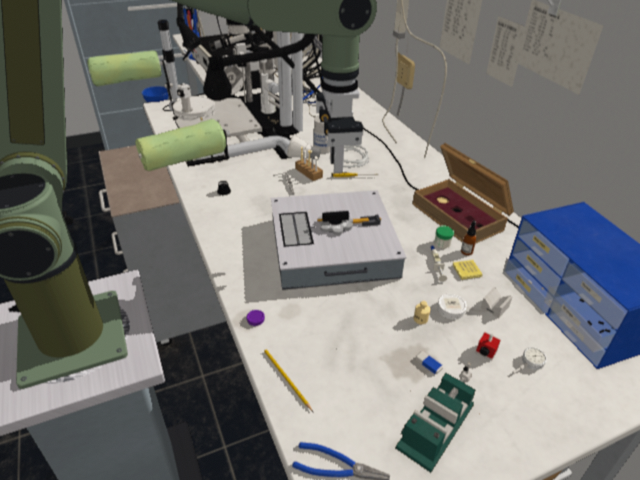

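```bash
python3 -c "
from h import *
print(job_done())"
```

```text
the job is handed in; nothing more can be done
None
```

I loaded all four tins into the four free pockets, one tin each, and handed the job in at about 56.5 s of the 210 s allowed. No verdict came back.

**Feeling the pockets:** I turned the knob six clicks counter-clockwise, back to home. The pockets at 0°, 60°, 120° and 300° let the closed fingers pass below a tin's lid height with no force. The pockets at 180° and 240° stopped them at lid height, with 17 N and 32 N at the wrist. That makes them the two already taken.

**Loading:** Before each release the held tin was within about 3 mm of the pocket floor, well below the pin tops, with almost no force. One tin was knocked a few centimetres aside during the run, and I found it again and picked it up.

**Last checks:** In the final pictures:
- The brass nose points at the black mark.
- The leaves are shut.
- No small tins are left on the worktop.
- The other bench items look unmoved, including the purple look-alike.

**Not checked:** I did not feel the four loaded pockets again after releasing the tins. For the first one I also saw its label through the slit between the leaves.

**Measurements that disagreed:** The wrist and top cameras differed by about 4 mm on the port's position. I used the wrist reading, and every tin went in without force.

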